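# Hang the desk status sign and turn it to busy

### The arm

A 6-joint arm with a two-finger parallel gripper is mounted at the origin on a cart in front of the work surface, level with it; the furniture and walls round the work are solid. World frame = base frame: x ahead of the robot, y to its left, z up, the work surface at z = 0. Lengths are in m, angles in degrees, forces in N, time in s.
With the tool pointing down it reaches from about 0.35 to 0.875 m from the base axis. Payload 4.2 kg.
Tool frame: the origin (TCP) lies on the centre line of the jaws, within the pads' length; the fingertips stand tip_reach ahead of it and the grasp point (between the pads) is the TCP (tip_reach is the distance from the TCP to the fingertips, in m); z points along the fingers, y is the line along which they close (so a half turn about z gives the same grasp; the last joint's range is limited). The gripper opens to 87 mm and grips with 3 to 60 N. Pads are 19 mm wide; open, the fingers measure 117 mm over their backs; the gripper's body (75 mm by 190 mm) begins 51 mm behind the grasp point.
Start: joints at [-50.099, 22.042, 0.453, 0, -68.411, -14.817], TCP at [0.265, -0.566, 0.209] pointing down, gripper open.
Joint ranges: [-179.83, 179.83], [-69.29, 118.12], [-61.27, 80.66], [-181.25, 117.63], [-171.15, -9.14], [-177.46, 177.46]. Speed limits (degrees/s): [159.86, 159.86, 180, 180, 180, 180].

### API

Orientations are given as a 3x3 rotation matrix whose columns are the frame's x, y, z axes.
In Python, from station import sense, capture, finish_job, tip_reach gives the robot as it stands.
- The arm moves only by the tool arm_command, never from a script. Its argument "deltas" is a list of rows, each a list of 7 numbers: the turn, a rotation vector about the tool's x, y, z in rad, then the shift along the tool's x, y, z in cm, then the closure, from -1 (fully open) to 1 (shut), so that 0 is half open. In form: [[rx, ry, rz, dx, dy, dz, hand], ...]. A call has 1 to 8 rows; each row is the pose to reach, as a shift and turn from the pose commanded when the call began, along the tool's axes at that moment; what a row does not reach only later rows make up. A row lasts 1/12 s, in which the tool goes at most 41.7 mm and 7.16 degrees, less where a joint would pass 70% of its speed; a pose out of reach is approached as far as the arm can. A call with a gripper value outside its range is refused whole. The fingers move at their own pace and stop on an object; the grip force is fixed at half the most. Time passes only in rows, so rows that repeat a pose let the fingers close. It gives the time, the measured TCP pose, the force, the opening and the grip force at its end, in the units of the state.
- sense(): the state, without advancing time (a new reading comes with each control period).
- capture(name): name is "scene" or "side" or "wrist"; returns a dict with "pixels" (480x640x3 uint8, blue, green, red), "fovy" (degrees; the focal length in pixels is half the picture's height over the tangent of half this angle, whatever the lens; pixels are square), "cx", "cy" (the principal point, pixels), "rvec" (rotation vector, rad) and "tvec" (3), from world to camera coordinates, as OpenCV has them. Camera axes: x right, y down, z forward; pixel columns grow to the right and rows downward; lengths in m; the calibration is good to about 2 mm. A picture is of the moment at which its call begins. There is no depth.
- finish_job(): hands the job in; it is judged then, once.
The state is a dict: "time_s": time; "joints": joint angles; "joint_velocities": joint speeds; "effort": joint torques, N m; "tcp_pos": TCP position; "ee_rot": TCP orientation; "wrist_force": force on the tool from outside, world axes, zero at the start; "moment": the same for the moment, N m; "gripper_width": opening from 0.0 (shut) to 1.0 (fully open); "gripper_force": force on a finger pad.
Only numpy, scipy, OpenCV 4.12 (cv2) and the standard library are available. Lean on these libraries where they do the work, as an engineer would, in place of code of your own. Each camera call takes 0.05 s, during which the arm holds its last target. There are 200 camera calls.

### The job

Hang the small status sign on the free screw of the desk screen: bring the keyhole in its back over the screw head, then pull it down until the screw sits at the top end of the slot, and leave it hanging straight. Also turn the sign's tile by its knob, half a turn anticlockwise seen from above as far as it goes, so that the face with the bar shows at the front instead of the ring. Do not shift the other things on the desk.

Things in the scene. Friction and masses are not known exactly. Their poses are not given: they have to be found in the camera images.
- screen: grey fabric desk screen, fixed, 366 wide, 17 thick, top edge 225 above the desk. Origin: middle of its width and thickness, on the desk. x axis square to it, away from the robot; y along it. The face to the robot is at x = -7; an aluminium rail flush in it carries two screws at height 200, 65 to 115 left and right of the middle. Its flat feet (5 high, at y = +-145) reach 44 in front
- screw_neck (a point): the free screw, for the sign (left or right of the middle): point on its axis half-way along its bare neck, 3.4 out of the screen's face, 200 above the desk. Axes as the screen's; it stands out along -x. Neck 6 thick, 6.8 long, then a round head 14 wide, 4.5 thick, rim bevelled
- screw_scissors_neck (a point): the same point of the other, identical screw, which is taken: a pair of scissors hangs there by a loop (fixed to it, 12 deep, points down, within 50 left and right of the screw)
- sign_centre (a point): middle, half-way up, of the status sign: loose grey plastic housing 58 deep (x), 60 wide (y), 85 high, 0.2 to 0.35 kg, standing on the desk, open front. Axes: x to its back, z up. Its flat side walls (y = +-30), full depth and height, can be gripped with 20 to 30 N in their upper third, from above past the knob on its top
- sign_slot_entry (a point): middle of the entry of the keyhole in the sign's 4 thick back wall (outer face 2 behind this point; 29 behind sign_centre): 42 above the sign's underside. Entry 20 wide, 21 high, corners bevelled; the screw head passes in here. Above it sloping shoulders lead to a slot 9 wide. Axes as the sign's
- sign_slot_end (a point): top end of the keyhole's slot: where the axis of the screw's neck lies when the sign hangs home, half-way through the back wall, 20 above sign_slot_entry, 62 above the sign's underside. Axes as the sign's
- knob (a point): middle of the black bar-shaped knob on the sign's top, on its upright spindle, 13 above the housing's top, 6.5 in front of the housing's middle. Bar 30 long, 10 thick, 18 high (4 to 22 above the housing). Its length runs along this point's y axis, which turns with the tile
- tile (a joint): angle (rad) of the two-sided white tile, 42 wide, 70 high, in the sign's open front, one piece with the knob. 0: face with the black ring in front (stop); grows anticlockwise seen from above; 3.14: face with the black level bar in front (stop). Friction 0.015 N m, stays where left. Starts at 0 to 0.3
- eraser: eraser in a card sleeve, 23x58x13, at the foot of the screen; bystander
- sharpener: metal sharpener, 16x25x12, at the foot of the screen; bystander
- phone: black phone, 147x72x8, lying to the right; bystander
- pencil_ochre: ochre pencil, 128 long, 8 thick, lying to the right; bystander
- binder_clip_0: black binder clip, 40 wide, 44 long, on the left; bystander
- highlighter: highlighter pen, 112x18x15, lying on the left; bystander
Not all that is in view belongs to the job. Leave any orange look-alike of the part that bears sign_centre alone.

How it is judged (in metres and radians):
At the end, for the whole second after the job is handed in: The sign hangs on the free screw, the neck within 4 mm of the slot's top end with the head inside the housing, upright to about 8 degrees; its tile is turned to the bar face, within about 14 degrees of the stop, and no longer turns (z of screw_neck in the frame of sign_slot_end between -0.004 and 0.004 m and y of screw_neck in the frame of sign_slot_end between -0.004 and 0.004 m and x of screw_neck in the frame of sign_slot_end between -0.004 and 0.004 m and angle between sign_centre's own z axis and vertical below 0.15 rad and value of joint tile above 2.89 rad and velocity of joint tile between -0.05 and 0.05 rad/s); the robot touches nothing.
It fails at once if another thing on the desk was shifted by more than 3 cm (distance of any of eraser, sharpener, phone, pencil_ochre, binder_clip_0, highlighter from where it was at the start of the episode above 0.03 m).
It also fails if it takes over 64 s, if anything falls off the work surface, if the arm or the gripper's body presses on something with over 40 N, if the wrist force passes 120 N, or if a joint passes its speed limit or range.

## Working session

There is one attempt and no reset: what is moved stays moved. The work goes in short steps, Python scripts to look and compute and a tool call to move; the robot and the scene stay as the last step left them, time stands still between calls to the robot, and variables do not carry over. Pictures are saved under pics/ and viewed, at most 10 in all, crops included, and the job is handed in when it is done.

Besides the shell and the picture viewer there is one more tool, called after "Request:" as name(argument=value, ...), one argument or row to a line, values as JSON. arm_command: Moves the arm, as the interface text tells. Its arguments: {"type":"object","properties":{"deltas":{"type":"array"}},"required":["deltas"]}

```bash
ls; mkdir -p pics; cat > h.py <<'E'
import numpy as np,cv2
from station import sense,capture,finish_job,tip_reach
def cam(n):
    c=capture(n); p=c["pixels"]; f=p.shape[0]/2/np.tan(np.radians(c["fovy"])/2)
    K=np.array([[f,0,c["cx"]],[0,f,c["cy"]],[0,0,1.]]); R=cv2.Rodrigues(np.array(c["rvec"],float))[0]; t=np.array(c["tvec"],float).reshape(3)
    return dict(p=np.ascontiguousarray(p),K=K,R=R,t=t,o=-R.T@t)
def ray(c,uv):
    d=c["R"].T@np.linalg.solve(c["K"],np.array([uv[0],uv[1],1.])); return d/np.linalg.norm(d)
def onz(c,uv,z):
    d=ray(c,uv); return c["o"]+d*(z-c["o"][2])/d[2]
def onplane(c,uv,p,n):
    d=ray(c,uv); return c["o"]+d*(np.dot(np.array(p)-c["o"],n)/np.dot(d,n))
def proj(c,X):
    q=c["K"]@(c["R"]@np.array(X,float)+c["t"]); return q[:2]/q[2]
def tri(c1,u1,c2,u2):
    d1,d2=ray(c1,u1),ray(c2,u2); A=np.stack([d1,-d2],1)
    s=np.linalg.lstsq(A,c2["o"]-c1["o"],rcond=None)[0]
    a,b=c1["o"]+s[0]*d1,c2["o"]+s[1]*d2; return (a+b)/2,np.linalg.norm(a-b)
E
python3 - <<'E'
from h import *
s=sense(); print(s["tcp_pos"],s["ee_rot"],s["gripper_width"],tip_reach() if callable(tip_reach) else tip_reach,s["time_s"])
for n in ["scene","side"]:
    c=cam(n); cv2.imwrite(f"pics/{n}0.png",c["p"]); print(n,c["o"],c["R"][2],c["K"][0,0])
E
```

```text
pics
[ 0.264749   -0.56548113  0.20836123] [[-9.05748964e-01 -4.23813400e-01 -1.00841714e-03]
 [-4.23814588e-01  9.05746920e-01  1.92644742e-03]
 [ 9.69164852e-05  2.17225965e-03 -9.99997636e-01]] 0.9993748644070063 0.019 0.0
scene [-0.12028337  0.33463824  0.81631929] [ 0.64761153 -0.36690556 -0.66781705] 540.5044828997974
side [0.53639904 0.68644089 0.59529837] [-0.01360349 -0.84022506 -0.54206715] 443.1500462878975
```

View pics/scene0.png

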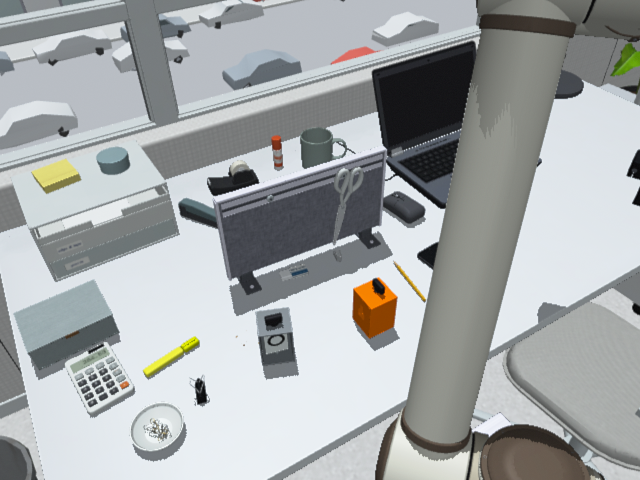

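View pics/side0.png

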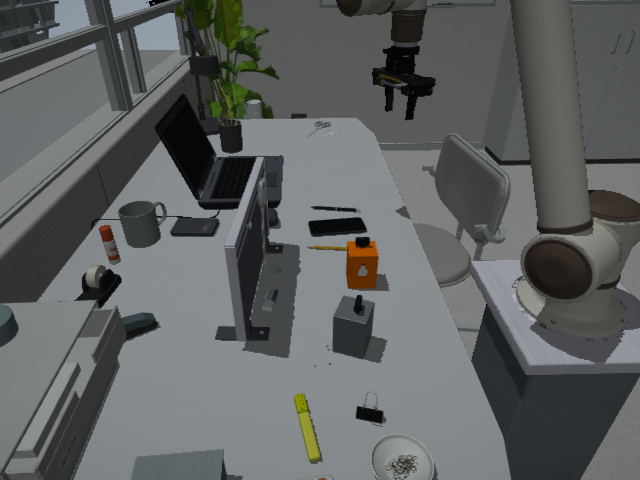

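The scene view shows the grey sign near (275,335), the free screw near (270,198), the scissors at (345,180) and the orange decoy at (375,307). The side view shows the sign near (353,325). I'll enlarge both for the corners.

```bash
python3 - <<'E'
import cv2,numpy as np
a=cv2.imread("pics/scene0.png");b=cv2.imread("pics/side0.png")
A=cv2.resize(a[300:380,245:310],None,fx=6,fy=6,interpolation=cv2.INTER_CUBIC) #390x480
B=cv2.resize(b[285:365,325:385],None,fx=6,fy=6,interpolation=cv2.INTER_CUBIC) #360x480
C=np.hstack([A,B]); cv2.imwrite("pics/crop1.png",C)
D=cv2.resize(a[145:285,210:395],None,fx=4,fy=4,interpolation=cv2.INTER_CUBIC); cv2.imwrite("pics/crop2.png",D)
E
```

```text
(no output)
```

View pics/crop1.png

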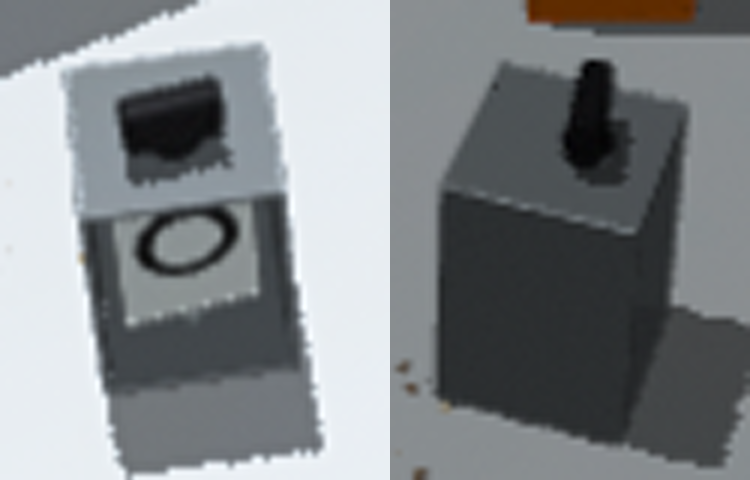

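View pics/crop2.png

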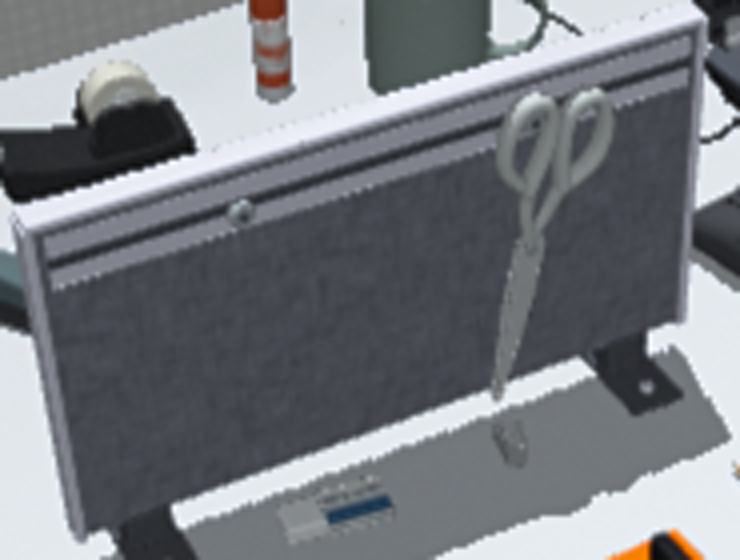

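Crop 1 gives the sign's top corners: scene (62,72), (265,43), (288,192), (82,217) and side (442,188), (635,232), (688,105), (500,65), all in crop pixels. In crop 2 the screw head is at (241,212), and the screen's top front edge runs from about (38,232) to (695,28).

```bash
cat > m.py <<'E'
from h import *
s=cam("scene"); d=cam("side")
P=lambda x,y,k,ox,oy:((x+.5)/k-.5+ox,(y+.5)/k-.5+oy)
S=[P(*q,6,245,300) for q in [(62,72),(265,43),(288,192),(82,217)]]   # BL BR FR FL
D=[P(x-390,y,6,325,285) for x,y in [(442,188),(500,65),(688,105),(635,232)]]
T=[]
for n,a,b in zip(["BL","BR","FR","FL"],S,D):
    X,e=tri(s,a,d,b); T.append(X); print(n,X.round(4),round(e,4),onz(s,a,.085).round(4),onz(d,b,.085).round(4))
for nm,c,Q in [("scene",s,S),("side",d,D)]:
    q=np.array([onz(c,u,.085) for u in Q])
    print(nm,q.mean(0).round(4),"w",np.linalg.norm(q[0]-q[1]).round(4),np.linalg.norm(q[3]-q[2]).round(4),"d",np.linalg.norm(q[0]-q[3]).round(4),
      "yaw via width",np.degrees([np.arctan2(-(q[i]-q[j])[0],(q[i]-q[j])[1]) for i,j in [(0,1),(3,2)]]).round(1),"via depth",np.degrees([np.arctan2((q[i]-q[j])[1],(q[i]-q[j])[0]) for i,j in [(0,3),(1,2)]]).round(1))
scr=onz(s,P(241,212,4,210,145),.2); print("screw head front",scr.round(4))
l=onz(s,P(38,232,4,210,145),.225); r=onz(s,P(695,28,4,210,145),.225); v=l-r
print("screen front top edge",l.round(4),r.round(4),np.linalg.norm(v),np.degrees(np.arctan2(-v[0],v[1])))
bl=onz(s,P(78,540,4,210,145),.0);print("bottom left?",bl)
g=onz(s,P(48,262,4,210,145),.2); h=onz(s,P(688,73,4,210,145),.2); v=g-h
print("rail groove z.2",g.round(4),h.round(4),np.degrees(np.arctan2(-v[0],v[1])))
E
python3 m.py
```

```text
BL [0.4907 0.1186 0.083 ] 0.0003 [0.4889 0.1193 0.085 ] [0.491  0.1207 0.085 ]
BR [0.4699 0.0615 0.0811] 0.0009 [0.4672 0.0625 0.085 ] [0.4702 0.0668 0.085 ]
FR [0.4159 0.0831 0.0822] 0.0007 [0.4142 0.0838 0.085 ] [0.4164 0.0868 0.085 ]
FL [0.4383 0.1377 0.0829] 0.0005 [0.437 0.138 0.085] [0.4386 0.1402 0.085 ]
scene [0.4518 0.1009 0.085 ] w 0.0607 0.0589 d 0.0552 yaw via width [-20.9 -22.8] via depth [-19.8 -21.8]
side [0.454  0.1036 0.085 ] w 0.0578 0.0578 d 0.0558 yaw via width [-21.1 -22.6] via depth [-20.5 -20.4]
screw head front [0.6335 0.0059 0.2   ]
screen front top edge [0.6384 0.1034 0.225 ] [ 0.6176 -0.2436  0.225 ] 0.34760580100903565 -3.4314900252582663
bottom left? [0.66839125 0.10217436 0.        ]
rail groove z.2 [0.647  0.0986 0.2   ] [ 0.6165 -0.2403  0.2   ] -5.14846362991111
```

```bash
cat >> h.py <<'E'
from scipy.spatial.transform import Rotation as Ro
def row(pos,yaw,note=""):
    """yaw: world angle (deg) of tool y, tool pointing down"""
    s=sense(); R=np.array(s["ee_rot"]); a=np.radians(yaw); y=np.array([np.cos(a),np.sin(a),0]); z=np.array([0,0,-1.]); x=np.cross(y,z)
    Rt=np.stack([x,y,z],1); rv=Ro.from_matrix(R.T@Rt).as_rotvec(); dp=R.T@(np.array(pos)-np.array(s["tcp_pos"]))*100
    print("row",rv.round(4),dp.round(3),"rows>=",round(max(np.linalg.norm(rv)/.125,np.linalg.norm(dp)/4.17),1))
def st():
    s=sense(); R=np.array(s["ee_rot"]); print("t",s["time_s"],"tcp",np.round(s["tcp_pos"],4),"yaw",round(np.degrees(np.arctan2(R[1,1],R[0,1])),2),"tilt",R[2,:2].round(4),"j",np.round(s["joints"],1),"F",np.round(s["wrist_force"],1),"M",np.round(s["moment"],2),"w",round(s["gripper_width"]*87,1),"gf",round(np.max(s["gripper_force"]),1))
E
python3 - <<'E'
from m import *
# knob top-edge, back upper edge in scene crop
k=[onz(s,P(*q,6,245,300),.107) for q in [(118,100),(218,78)]]
v=k[0]-k[1]; print("knob edge",np.round(k,4),np.linalg.norm(v),np.degrees(np.arctan2(-v[0],v[1])))
k=[onz(d,P(x-390,y,6,325,285),.107) for x,y in [(571,135),(584,62)]]
v=k[0]-k[1]; print("knob edge side",np.round(k,4),np.linalg.norm(v),np.degrees(np.arctan2(-v[0],v[1])))
row([.447,.102,.25],164)
E
```

```text
BL [0.4907 0.1186 0.083 ] 0.0003 [0.4889 0.1193 0.085 ] [0.491  0.1207 0.085 ]
BR [0.4699 0.0615 0.0811] 0.0009 [0.4672 0.0625 0.085 ] [0.4702 0.0668 0.085 ]
FR [0.4159 0.0831 0.0822] 0.0007 [0.4142 0.0838 0.085 ] [0.4164 0.0868 0.085 ]
FL [0.4383 0.1377 0.0829] 0.0005 [0.437 0.138 0.085] [0.4386 0.1402 0.085 ]
scene [0.4518 0.1009 0.085 ] w 0.0607 0.0589 d 0.0552 yaw via width [-20.9 -22.8] via depth [-19.8 -21.8]
side [0.454  0.1036 0.085 ] w 0.0578 0.0578 d 0.0558 yaw via width [-21.1 -22.6] via depth [-20.5 -20.4]
screw head front [0.6335 0.0059 0.2   ]
screen front top edge [0.6384 0.1034 0.225 ] [ 0.6176 -0.2436  0.225 ] 0.34760580100903565 -3.4314900252582663
bottom left? [0.66839125 0.10217436 0.        ]
rail groove z.2 [0.647  0.0986 0.2   ] [ 0.6165 -0.2403  0.2   ] -5.14846362991111
knob edge [[0.4527 0.1167 0.107 ]
 [0.4449 0.0885 0.107 ]] 0.029202829600920525 -15.30339600993408
knob edge side [[0.4558 0.1244 0.107 ]
 [0.4488 0.0929 0.107 ]] 0.03233815378656807 -12.51968358997476
row [ 7.000e-04  2.000e-04 -8.538e-01] [-44.805  52.773  -4.057] rows>= 16.6
```

Request:
arm_command(
  deltas=[
    [0,0,-0.42,-22,26,-2,-1],
    [0,0,-0.42,-22,26,-2,-1],
    [0,0,-0.42,-22,26,-2,-1],
    [0,0,-0.42,-22,26,-2,-1],
    [0,0,-0.42,-22,26,-2,-1],
    [0,0,-0.42,-22,26,-2,-1],
    [0,0,-0.42,-22,26,-2,-1],
    [0,0,-0.42,-22,26,-2,-1],
  ],
)

```text
time_s: 0.97
tcp_pos: [0.3519, -0.243, 0.2293]
ee_rot: [[-0.654, -0.756, 0.001], [-0.756, 0.654, -0.0], [-0.0, -0.001, -1.0]]
wrist_force: [1.0, 0.4, -0.8]
gripper_width: 1.001
gripper_force: 0.0
```

```bash
python3 -c "
from h import *
st(); row([.446,.105,.25],166)"
```

```text
t 0.9667 tcp [ 0.3519 -0.243   0.2293] yaw 139.12 tilt [-0.0004 -0.0007] j [-12.7   1.4 -23.4  -0.  -65.2 -28.2] F [ 1.   0.4 -0.8] M [ 0.07 -0.11  0.03] w 87.1 gf 0.0
row [-8.000e-04  2.000e-04 -4.692e-01] [-32.471  15.663  -2.064] rows>= 8.7
```

Request:
arm_command(
  deltas=[
    [0,0,-0.4692,-32.5,15.65,-2,-1],
    [0,0,-0.4692,-32.5,15.65,-2,-1],
    [0,0,-0.4692,-32.5,15.65,-2,-1],
    [0,0,-0.4692,-32.5,15.65,-2,-1],
    [0,0,-0.4692,-32.5,15.65,-2,-1],
    [0,0,-0.4692,-32.5,15.65,-2,-1],
    [0,0,-0.4692,-32.5,15.65,-2,-1],
    [0,0,-0.4692,-32.5,15.65,-2,-1],
  ],
)

```text
time_s: 1.63
tcp_pos: [0.4388, 0.0786, 0.248]
ee_rot: [[-0.241, -0.971, 0.001], [-0.971, 0.241, 0.001], [-0.001, -0.001, -1.0]]
wrist_force: [1.2, -0.2, 0.5]
gripper_width: 1.004
gripper_force: 0.0
```

```bash
python3 -c "
from h import *
c=cam('wrist'); cv2.imwrite('pics/w1.png',c['p']); print(c['o'],c['R'][2],c['K'][0,0])
st(); row([.446,.105,.25],166); print(proj(c,[.446,.105,.107]),proj(c,sense()['tcp_pos']))"
```

```text
[0.42079674 0.01077589 0.42183413] [ 0.06288951  0.25280326 -0.9654716 ] 336.9281703309748
t 1.6833 tcp [0.442  0.084  0.2483] yaw 166.34 tilt [-0.0037 -0.0037] j [ 31.6   2.8 -19.1   0.  -67.8 -45.2] F [2.3 4.5 1. ] M [ 0.52 -0.31  0.03] w 87.1 gf 0.0
row [-0.0037  0.0037  0.0059] [-2.138  0.106 -0.167] rows>= 0.5
[328.2549169  250.61609935] [324.75757744 289.07660003]
```

View pics/w1.png

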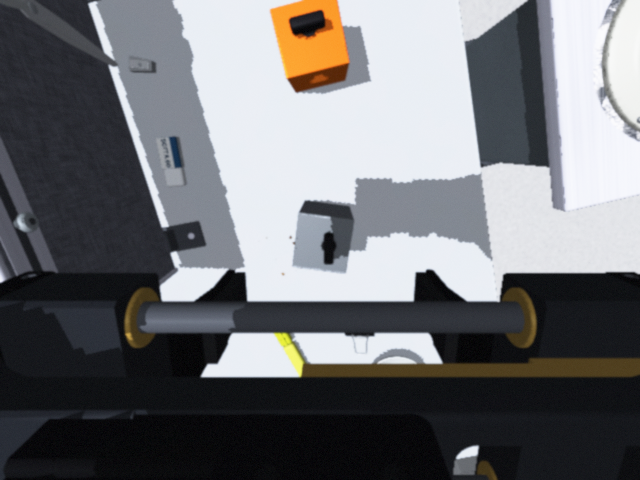

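The wrist view shows the knob at about (329,247), which agrees with the prediction of (328,251). The free screw is at about (25,222).

```bash
python3 -c "
from h import *
c=cam('wrist'); cv2.imwrite('pics/w2.png',c['p'])
x0,y0=proj(c,[.446,.105,.107]); x0,y0=int(x0),int(y0)
w=c['p'][y0-25:y0+25,x0-22:x0+22]; m=(w.max(2)<45).astype(np.uint8)
n,L,S,C=cv2.connectedComponentsWithStats(m); i=1+np.argmax(S[1:,4]); print(S[i],C[i]+[x0-22,y0-25])
ys,xs=np.nonzero(L==i); r=cv2.minAreaRect(np.float32(np.stack([xs+x0-22,ys+y0-25],1))); print(r)
b=np.array([onz(c,p,.105) for p in cv2.boxPoints(r)]); print(b.round(4),b.mean(0).round(4))
g=c['p'][:,:,:]; print(proj(c,[.6335,.0059,.2]))
st(); row([.446,.106,.108],166)"
```

```text
[ 17   7  13  31 298] [331.0033557  241.14765101]
((331.0, 241.0), (30.0, 12.0), 90.0)
[[0.447  0.0865 0.105 ]
 [0.4357 0.0892 0.105 ]
 [0.4427 0.1188 0.105 ]
 [0.4543 0.116  0.105 ]] [0.4449 0.1026 0.105 ]
[ 22.69845442 208.2344062 ]
t 1.7333 tcp [0.4405 0.0811 0.2478] yaw 166.39 tilt [-0.0015 -0.0016] j [ 31.3   2.7 -19.2   0.  -67.9 -44.9] F [ 0.2 -0.4 -0.3] M [-0.05  0.09  0.02] w 87.2 gf 0.0
row [-0.0016  0.0015  0.0069] [-2.528  0.077 13.982] rows>= 3.4
```

Request:
arm_command(
  deltas=[
    [0,0,0,-2.3,0.1,0,-1],
    [0,0,0,-2.3,0.1,4,-1],
    [0,0,0,-2.3,0.1,7,-1],
    [0,0,0,-2.3,0.1,10,-1],
    [0,0,0,-2.3,0.1,12,-1],
    [0,0,0,-2.3,0.1,13,-1],
    [0,0,0,-2.3,0.1,13.8,-1],
    [0,0,0,-2.3,0.1,13.9,-1],
  ],
)

```text
time_s: 2.4
tcp_pos: [0.4427, 0.0983, 0.1072]
ee_rot: [[-0.242, -0.97, -0.003], [-0.97, 0.242, -0.001], [0.002, 0.002, -1.0]]
wrist_force: [-0.2, -0.3, -0.1]
gripper_width: 0.997
gripper_force: 0.0
```

Request:
arm_command(
  deltas=[
    [0,0,0,0,0,0,1],
    [0,0,0,0,0,0,1],
    [0,0,0,0,0,0,1],
    [0,0,0,0,0,0,1],
    [0,0,0,0,0,0,1],
    [0,0,0,0,0,0,1],
    [0,0,0,0,0,0,1],
    [0,0,0,0,0,0,1],
  ],
)

```text
time_s: 3.07
tcp_pos: [0.4435, 0.099, 0.1085]
ee_rot: [[-0.241, -0.97, 0.0], [-0.97, 0.241, 0.0], [-0.0, -0.0, -1.0]]
wrist_force: [-0.4, -0.2, 0.4]
gripper_width: 0.478
gripper_force: 0.0
```

```bash
python3 -c "
from h import *
st(); c=cam('side'); cv2.imwrite('pics/s2.png',np.hstack([cv2.resize(c['p'][230:390,290:420],None,fx=3,fy=3)]))"
```

```text
t 3.0667 tcp [0.4435 0.099  0.1085] yaw 166.03 tilt [-0.0002 -0.0001] j [ 33.2  11.7 -30.9  -0.  -47.4 -47.1] F [-0.4 -0.2  0.4] M [0.02 0.02 0.04] w 41.6 gf 0.0
```

Request:
arm_command(
  deltas=[
    [0,0,0,-0.45,0,0,1],
    [0,0,0,-0.45,0,0,1],
    [0,0,0,-0.45,0,0,1],
    [0,0,0,-0.45,0,0,1],
    [0,0,0,-0.45,0,0,1],
    [0,0,0,-0.45,0,0,1],
    [0,0,0,-0.45,0,0,1],
    [0,0,0,-0.45,0,0,1],
  ],
)

```text
time_s: 3.78
tcp_pos: [0.4445, 0.1033, 0.1085]
ee_rot: [[-0.241, -0.97, 0.0], [-0.97, 0.241, -0.0], [0.0, -0.0, -1.0]]
wrist_force: [-0.7, 0.5, 0.2]
gripper_width: 0.004
gripper_force: 0.0
```

```bash
python3 -c "
from h import *
st()"
```

```text
t 3.7833 tcp [0.4445 0.1033 0.1085] yaw 166.03 tilt [ 0. -0.] j [ 33.6  11.9 -30.6   0.  -47.4 -47.6] F [-0.7  0.5  0.2] M [0.04 0.13 0.02] w 0.3 gf 0.0
```

It closed on nothing, so I'll look.

```bash
python3 -c "
from h import *
c=cam('side'); d=cam('scene')
cv2.imwrite('pics/s3.png',np.hstack([cv2.resize(c['p'][210:370,300:430],None,fx=3,fy=3),cv2.resize(d['p'][240:400,230:350],None,fx=3,fy=3)]))
t=sense()['tcp_pos']; print(proj(c,t),proj(c,[t[0],t[1],t[2]-.019]),proj(d,t))"
```

```text
[360.09107545 298.11827175] [359.51366858 306.63913225] [273.3167591  315.63922811]
```

View pics/s3.png

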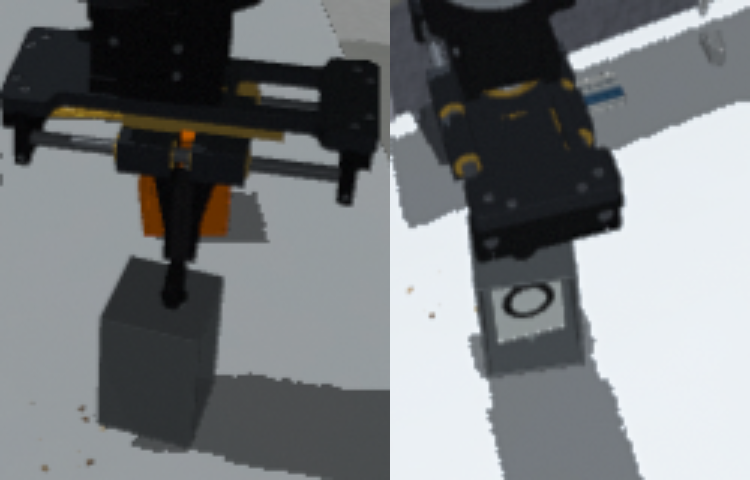

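The fingers appear to end at or just behind the knob top, but it is black on black. I'll brighten it.

```bash
python3 -c "
from h import *
a=cv2.imread('pics/s2.png'); c=cam('side')['p'][230:390,290:420]
f=lambda q:np.uint8(255*(q/255.)**.35)
a=cv2.resize(a,(130,160),interpolation=cv2.INTER_AREA)
cv2.imwrite('pics/s4.png',np.hstack([cv2.resize(f(q[30:100,40:100]),None,fx=6.5,fy=6.5,interpolation=cv2.INTER_NEAREST) for q in (a,c)]))"
```

```text
(no output)
```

View pics/s4.png

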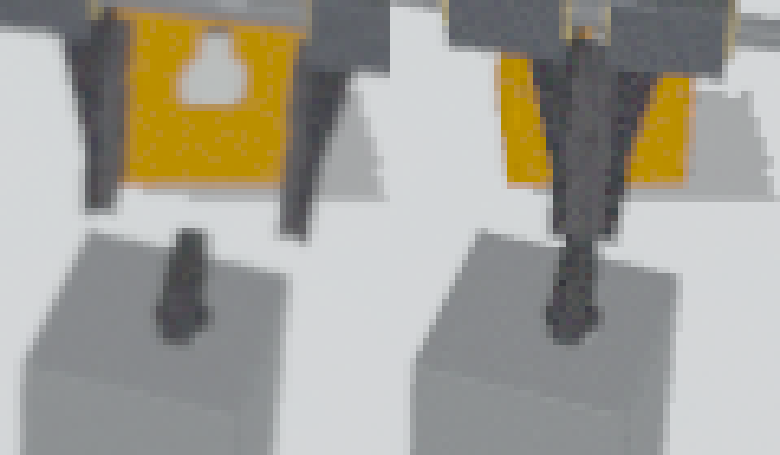

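Request:
arm_command(
  deltas=[
    [0,0,0,0,0,-0.5,0],
    [0,0,0,0,0,-0.5,0],
    [0,0,0,0,0,-0.5,0],
    [0,0,0,0,0,-0.5,0],
    [0,0,0,0,0,-0.5,0],
    [0,0,0,0,0,-0.5,0],
    [0,0,0,0,0,0,0],
    [0,0,0,0,0,0,0],
  ],
)

```text
time_s: 4.6
tcp_pos: [0.4439, 0.1031, 0.1076]
ee_rot: [[-0.242, -0.97, -0.002], [-0.97, 0.242, -0.001], [0.001, 0.001, -1.0]]
wrist_force: [0.1, 0.0, -0.4]
gripper_width: 0.474
gripper_force: 0.0
```

Request:
arm_command(
  deltas=[
    [0,0,0,0,0,0,0],
    [0,0,0,0,0,0.2,0],
    [0,0,0,0,0,0.4,0],
    [0,0,0,0,0,0.5,0],
    [0,0,0,0,0,0.6,0],
    [0,0,0,0,0,0.7,0],
    [0,0,0,0,0,0.7,0],
    [0,0,0,0,0,0.7,0],
  ],
)

```text
time_s: 5.27
tcp_pos: [0.4446, 0.1034, 0.1014]
ee_rot: [[-0.241, -0.97, -0.0], [-0.97, 0.241, -0.0], [0.0, 0.0, -1.0]]
wrist_force: [0.3, 0.5, 0.2]
gripper_width: 0.502
gripper_force: 0.0
```

```bash
python3 -c "
from h import *
st(); c=cam('side'); cv2.imwrite('pics/s5.png',c['p'])
w=c['p'][230:390,290:420]; m=(w.max(2)<48)
for y in range(50,90,2): print(y+230,''.join('#' if v else '.' for v in m[y,40:100]))"
```

```text
t 5.2667 tcp [0.4446 0.1034 0.1014] yaw 166.03 tilt [0. 0.] j [ 33.6  12.5 -31.1   0.  -46.4 -47.6] F [0.3 0.5 0.2] M [ 0.04  0.05 -0.01] w 43.7 gf 0.0
280 ..........########...........................#########......
282 ...........#######..........................#########.......
284 ...........#######..........................########........
286 ............######..........................#######.........
288 ............######..........................#######.........
290 ............######..........................#####...........
292 ............#####...........................####............
294 ............#####..........................#####............
296 ............#####..........#####...........#####............
298 .............#######.###########...........#####............
300 ............#####################..........####.............
302 ...........######.###############.########..................
304 ..........#################################.................
306 .........######.###########################.................
308 ........#########..#######################..................
310 .......###########################.#..###...................
312 ......##############.#########..########....................
314 .....#################################......................
316 ......######################..#########.....................
318 ...............#######################......................
```

```bash
python3 -c "
from h import *
c=cam('side'); t=np.array(sense()['tcp_pos']); y=np.array([-.970,.241,0]); 
for sg,uv in [(-1,(344.5,298.5)),(1,(375.5,301.5))]:
    b=t+sg*.026*y
    # height where the ray passes plane y=b.y (perp. to view)
    print(onplane(c,uv,b,np.array([0,1.,0])).round(4), b.round(4), proj(c,b).round(1))"
```

```text
[0.4705 0.0971 0.1031] [0.4698 0.0971 0.1015] [344.8 299.2]
[0.4189 0.1097 0.1057] [0.4194 0.1097 0.1015] [375.1 303.4]
```

Request:
arm_command(
  deltas=[
    [0,0,0,0,0,0.3,0],
    [0,0,0,0,0,0.6,0],
    [0,0,0,0,0,0.8,0],
    [0,0,0,0,0,0.8,0],
  ],
)

```text
time_s: 5.7
tcp_pos: [0.4441, 0.1031, 0.0928]
ee_rot: [[-0.242, -0.97, -0.001], [-0.97, 0.242, -0.001], [0.001, 0.001, -1.0]]
wrist_force: [-0.6, -0.5, 0.4]
gripper_width: 0.5
gripper_force: 0.0
```

```bash
python3 -c "
from h import *
st(); print(type(tip_reach), tip_reach); import station; print([n for n in dir(station) if n[0]!='_'])
c=cam('side')
f=lambda q:np.uint8(255*(q/255.)**.35)
cv2.imwrite('pics/s6.png',cv2.resize(f(c['p'][230:390,290:430]),None,fx=3.7,fy=3.7,interpolation=cv2.INTER_NEAREST))"
```

```text
t 5.7 tcp [0.4441 0.1031 0.0928] yaw 166.02 tilt [0.0009 0.001 ] j [ 33.6  13.2 -31.8  -0.  -45.1 -47.6] F [-0.6 -0.5  0.4] M [ 0.    0.09 -0.  ] w 43.5 gf 0.0
<class 'float'> 0.019
['PlanningError', 'capture', 'finish_job', 'sense', 'tip_reach']
```

View pics/s6.png

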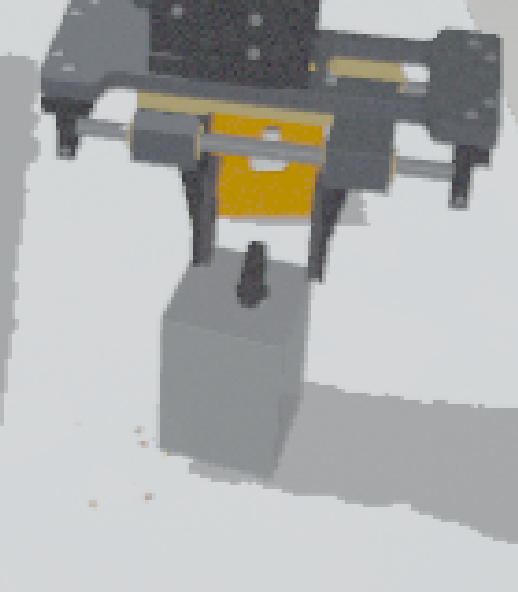

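Request:
arm_command(
  deltas=[
    [0,0,0,0,0,0,1],
    [0,0,0,0,0,0,1],
    [0,0,0,0,0,0,1],
    [0,0,0,0,0,0,1],
    [0,0,0,0,0,0,1],
    [0,0,0,0,0,0,1],
    [0,0,0,0,0,0,1],
    [0,0,0,0,0,0,1],
  ],
)

```text
time_s: 6.42
tcp_pos: [0.4457, 0.1038, 0.0944]
ee_rot: [[-0.241, -0.971, 0.003], [-0.971, 0.241, 0.001], [-0.001, -0.002, -1.0]]
wrist_force: [-0.2, 0.0, 1.7]
gripper_width: 0.024
gripper_force: 0.9
```

```bash
python3 -c "
from h import *
st()"
```

```text
t 6.4167 tcp [0.4457 0.1038 0.0944] yaw 166.07 tilt [-0.0014 -0.0023] j [ 33.6  13.1 -31.6   0.1 -45.1 -47.6] F [-0.2  0.   1.7] M [ 0.1   0.07 -0.05] w 2.1 gf 0.9
```

Request:
arm_command(
  deltas=[
    [0,0,0,0,0,0,0.3],
    [0,0,0,0,0,0,0.3],
    [0,0,0,0,0,0,0.3],
    [0,0,0,0,0,0,0.3],
    [0,0,0,0,0,0.5,0.3],
    [0,0,0,0,0,0.9,0.3],
    [0,0,0,0,0,1.2,0.3],
    [0,0,0,0,0,1.2,0.3],
  ],
)

```text
time_s: 7.08
tcp_pos: [0.4574, 0.1063, 0.097]
ee_rot: [[-0.231, -0.973, 0.029], [-0.973, 0.231, 0.004], [-0.011, -0.028, -1.0]]
wrist_force: [-10.3, -10.0, 77.2]
gripper_width: 0.344
gripper_force: 36.8
```

```bash
python3 -c "
from h import *
st()"
```

```text
t 7.0833 tcp [0.4574 0.1063 0.097 ] yaw 166.64 tilt [-0.0111 -0.0275] j [ 33.5  13.2 -31.4   1.  -43.9 -47.6] F [-10.3 -10.   77.2] M [-3.35  1.4  -0.16] w 29.9 gf 36.8
```

Request:
arm_command(
  deltas=[
    [0,0,0,0,0,-1.0,0.3],
    [0,0,0,0,0,-2.0,0.3],
    [0,0,0,0,0,-3.0,0.3],
    [0,0,0,0,0,-4,0.3],
    [0,0,0,0,0,-4,0.3],
  ],
)

```text
time_s: 7.5
tcp_pos: [0.4452, 0.1038, 0.123]
ee_rot: [[-0.241, -0.97, 0.003], [-0.97, 0.241, 0.002], [-0.002, -0.002, -1.0]]
wrist_force: [0.2, 0.3, 1.1]
gripper_width: 0.35
gripper_force: 0.0
```

```bash
python3 -c "
from h import *
st()
f=lambda q:np.uint8(255*(q/255.)**.45)
c=cam('side');d=cam('scene');w=cam('wrist'); 
cv2.imwrite('pics/side7.png',c['p']);cv2.imwrite('pics/scene7.png',d['p']);cv2.imwrite('pics/wrist7.png',w['p'])
t=np.array(sense()['tcp_pos']); print([proj(q,t).round(1) for q in (c,d,w)],[proj(q,t-[0,0,.019]).round(1) for q in (c,d,w)])
A=cv2.resize(f(c['p'][230:380,300:420]),(400,500),interpolation=cv2.INTER_NEAREST)
B=cv2.resize(f(w['p'][140:360,180:480]),(400,293)); D=cv2.resize(f(d['p'][250:390,230:350]),(300,293),interpolation=cv2.INTER_NEAREST)
M=np.zeros((600,800,3),np.uint8); M[:500,:400]=A; M[:293,400:]=B; M[300:593,400:700]=D; cv2.imwrite('pics/m7.png',M)"
```

```text
t 7.5 tcp [0.4452 0.1038 0.123 ] yaw 166.04 tilt [-0.0023 -0.0023] j [ 33.6  10.8 -29.5   0.  -49.5 -47.6] F [0.2 0.3 1.1] M [ 0.06  0.04 -0.03] w 30.4 gf 0.0
[array([360.9, 292.4]), array([273.1, 311.2]), array([328.5, 278.2])] [array([360.3, 301.1]), array([273.9, 318.5]), array([328.6, 266.5])]
```

View pics/m7.png

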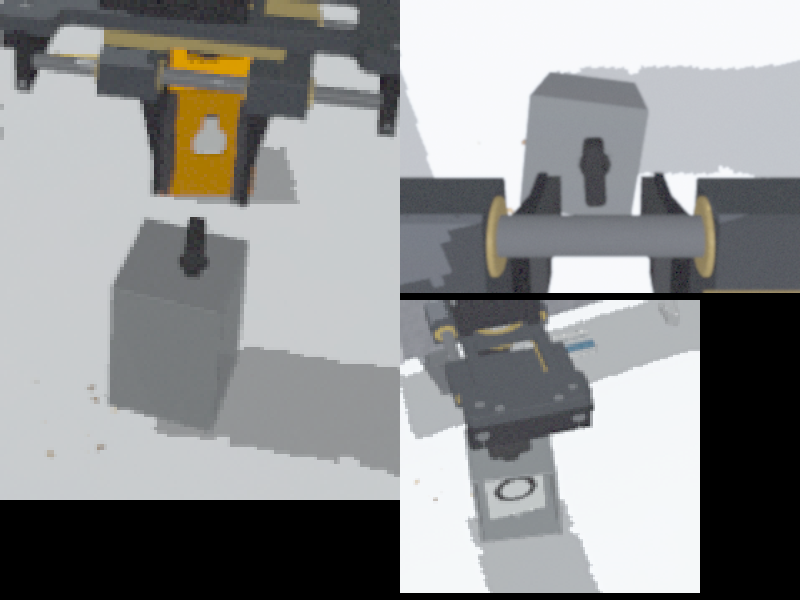

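The picture shows the sign still standing and apparently unmoved, with the ring in front. The tips sit at side rows of about 289–291 and wrist row 271. I'll triangulate them against the TCP.

```bash
python3 - <<'E'
from h import *
c=cam('side');w=cam('wrist'); s=sense(); t=np.array(s['tcp_pos']);R=np.array(s['ee_rot'])
for a,b in [((362.3,290),(330.5,271)),((351,289),(298,271)),((373.5,291),(363,271))]:
    X,e=tri(c,a,w,b); print(X.round(4),round(e,4),"tool frame mm",(R.T@(X-t)*1000).round(1))
def rows(img,x0,x1,y0,y1,th,st=1):
    m=img[y0:y1,x0:x1].max(2)<th
    for y in range(0,y1-y0,st): print(y0+y,''.join('#' if v else '.' for v in m[y]))
rows(w['p'],275,390,262,300,40,2)
print(); rows(c['p'],335,390,270,312,40,2)
# knob in both
for z in (.107,): print("knob pred side",proj(c,[.4449,.1026,z]),"wrist",proj(w,[.4449,.1026,z]))
E
```

```text
[0.4411 0.0983 0.122 ] 0.0003 tool frame mm [ 5.2  1.5 -1.6]
[0.4591 0.0942 0.1212] 0.0012 tool frame mm [  4.9 -17.   -0.7]
[0.4233 0.1024 0.1227] 0.0016 tool frame mm [ 5.5 19.8 -2.2]
262 ........................................######################.....................................................
264 .......................................#######################.....................................................
266 ........................................######################.....................................................
268 ........................................#####################......................................................
270 .........######..........................###################.....................................####..............
272 ........#########.....#....................################.....................................######.............
274 .......##################..................################............................################............
276 ......###################..................################...........
[... 2003 characters left out ...]
...#####...............
292 .......................................................
294 .......................................................
296 ......................####.............................
298 .....................#####.............................
300 ....................#######............................
302 ....................#######............................
304 ....................#######............................
306 ...................########............................
308 ..................##########...........................
310 ...................#########...........................
knob pred side [359.79548989 298.51373876] wrist [326.15034506 270.05911828]
```

Request:
arm_command(
  deltas=[
    [0,0,0,0,0,0,1],
    [0,0,0,0,0,0,1],
    [0,0,0,0,0,0,1],
    [0,0,0,0,0,0,1],
    [0,0,0,0,0,0,1],
    [0,0,0,0,0,0.7,1],
    [0,0,0,0,0,1.2,1],
    [0,0,0,0,0,1.2,1],
  ],
)

```text
time_s: 8.42
tcp_pos: [0.4435, 0.1029, 0.108]
ee_rot: [[-0.242, -0.97, -0.003], [-0.97, 0.242, -0.001], [0.002, 0.002, -1.0]]
wrist_force: [0.3, -0.2, -0.0]
gripper_width: 0.004
gripper_force: 0.0
```

Request:
arm_command(
  deltas=[
    [0,0,0,0,0,0.1,1],
    [0,0,0,0,0,0.2,1],
    [0,0,0,0,0,0.3,1],
    [0,0,0,0,0,0.4,1],
    [0,0,0,0,0,0.4,1],
  ],
)

```text
time_s: 8.83
tcp_pos: [0.4445, 0.1033, 0.1053]
ee_rot: [[-0.241, -0.97, -0.0], [-0.97, 0.241, -0.0], [0.0, 0.0, -1.0]]
wrist_force: [0.3, -0.5, -0.5]
gripper_width: 0.002
gripper_force: 0.0
```

Request:
arm_command(
  deltas=[
    [0,0,0,0,0,0.1,1],
    [0,0,0,0,0,0.2,1],
    [0,0,0,0,0,0.3,1],
    [0,0,0,0,0,0.4,1],
    [0,0,0,0,0,0.4,1],
  ],
)

```text
time_s: 9.25
tcp_pos: [0.4444, 0.1033, 0.1012]
ee_rot: [[-0.241, -0.97, -0.0], [-0.97, 0.241, -0.0], [0.0, 0.0, -1.0]]
wrist_force: [-0.0, 0.3, 0.3]
gripper_width: 0.006
gripper_force: 0.0
```

Request:
arm_command(
  deltas=[
    [0,0,0,0,0,0.1,1],
    [0,0,0,0,0,0.2,1],
    [0,0,0,0,0,0.3,1],
    [0,0,0,0,0,0.4,1],
    [0,0,0,0,0,0.4,1],
  ],
)

```text
time_s: 9.67
tcp_pos: [0.4444, 0.1033, 0.0972]
ee_rot: [[-0.241, -0.97, -0.0], [-0.97, 0.241, -0.0], [0.0, 0.0, -1.0]]
wrist_force: [0.0, -0.7, 0.5]
gripper_width: 0.008
gripper_force: 0.0
```

Request:
arm_command(
  deltas=[
    [0,0,0,0,0,0.1,1],
    [0,0,0,0,0,0.2,1],
    [0,0,0,0,0,0.2,1],
    [0,0,0,0,0,0.2,1],
  ],
)

```text
time_s: 10.0
tcp_pos: [0.4445, 0.1033, 0.0954]
ee_rot: [[-0.241, -0.97, -0.0], [-0.97, 0.241, -0.0], [0.0, 0.0, -1.0]]
wrist_force: [-0.3, -0.6, -0.3]
gripper_width: 0.005
gripper_force: 0.0
```

Request:
arm_command(
  deltas=[
    [0,0,0,0,0,0.1,1],
    [0,0,0,0,0,0.15,1],
    [0,0,0,0,0,0.15,1],
    [0,0,0,0,0,0.15,1],
  ],
)

```text
time_s: 10.33
tcp_pos: [0.4447, 0.1034, 0.0943]
ee_rot: [[-0.241, -0.97, 0.0], [-0.97, 0.241, 0.0], [-0.0, -0.0, -1.0]]
wrist_force: [-1.3, -0.1, 3.4]
gripper_width: 0.005
gripper_force: 2.0
```

```bash
python3 -c "
from h import *
st()
c=cam('side')
cv2.imwrite('pics/side8.png',c['p'])
w=c['p'][280:320,335:395].astype(int).max(2)
for y in range(0,40,2): print(280+y,' '.join('%3d'%v for v in w[y,10:42:1]))
"
```

```text
t 10.3333 tcp [0.4447 0.1034 0.0943] yaw 166.04 tilt [-0.0002 -0.0004] j [ 33.6  13.1 -31.7   0.  -45.2 -47.6] F [-1.3 -0.1  3.4] M [-0.    0.48 -0.01] w 0.4 gf 2.0
280 159 145 120 102 102 100  72   9   6   6  11   9   9  15  14  15  16  16  16   7   9   8   8   7  17  61 104 105 104 104  97  90
282 159 143  94 104 102 105  93  31  10   7  10  10  10  17  14  15  17  15  14   6   9   7   5  16  58 103 104 104 104 103  99  82
284 158 146 120 104 101 104  96  54   8  11   8   8  14  17  16  15  16  16  12  10  10   7   7  41  88 104 105 104 104 106 106  77
286 160 152 120 103 101 104 104  93  15   9  10  10  14  15  16  14  13  14  12   7   8   7  38  86 105 105 104 105 101  92  99  66
288 158 158 144 122 118 117 115 101  51   8   8  12  15  15  14  13  15  18  13   5   8  18  56  95  95  95  94  94  94  93  86  79
290 157 158 159 158 158 159 159 159 141  11   8   9  15  15  15  11  18  14  15  11  12  46  92  92  92  92  92  92  92  92  92  91
292 158 158 157 158 158 159 158 158 143  45  10  11  16  14  16  15  16  15   9  12  41 106 159 159 159 158 158 160 159 159 159 159
294 157 159
[... 1004 characters left out ...]
  46  46  45  45  46  49  79 135 159 159
310  46  47  45  47  46  47  46  46  43  23  10  10   9   8   7  12  28  47  44  47  46  47  47  46  47  46  50  53  92 159 159 159
312  46  45  47  46  47  47  46  47  47  40  20  15  13  13  21  42  46  46  46  47  46  45  47  48  48  48  48  59 104 159 159 158
314  47  47  45  46  46  46  46  46  46  46  47  47  46  46  47  46  45  47  47  46  46  47  46  47  46  50  52  60 103 159 158 158
316  46  47  47  47  48  47  47  46  46  46  47  47  46  47  46  46  47  46  45  47  47  46  47  45  48  52  52  68 119 158 158 158
318  47  46  46  46  46  46  45  47  46  46  47  47  47  46  47  47  46  47  45  46  46  46  46  47  52  51  54  77 135 159 158 159
```

Closed fingers meet the knob top (z = 0.107) at TCP 0.0945. So the real tips are about 12 mm above the reported TCP, and I'll use that offset from here on. Next I open above the knob, then go lower.

Request:
arm_command(
  deltas=[
    [0,0,0,0,0,-1.2,1],
    [0,0,0,0,0,-1.2,0.2],
    [0,0,0,0,0,-1.2,0.2],
    [0,0,0,0,0,-1.2,0.2],
    [0,0,0,0,0,-1.2,0.2],
    [0,0,0,0,0,-1.2,0.2],
    [0,0,0,0,0,-1.2,0.2],
    [0,0,0,0,0,-1.2,0.2],
  ],
)

```text
time_s: 11.05
tcp_pos: [0.4444, 0.1033, 0.1057]
ee_rot: [[-0.241, -0.97, -0.0], [-0.97, 0.241, -0.0], [0.0, 0.0, -1.0]]
wrist_force: [-0.1, 0.2, -0.6]
gripper_width: 0.377
gripper_force: 0.0
```

Request:
arm_command(
  deltas=[
    [0,0,0,0,0,0.4,0.2],
    [0,0,0,0,0,0.8,0.2],
    [0,0,0,0,0,1.2,0.2],
    [0,0,0,0,0,1.5,0.2],
    [0,0,0,0,0,1.7,0.2],
    [0,0,0,0,0,1.7,0.2],
    [0,0,0,0,0,1.7,0.2],
  ],
)

```text
time_s: 11.63
tcp_pos: [0.4445, 0.1033, 0.0888]
ee_rot: [[-0.241, -0.97, -0.0], [-0.97, 0.241, -0.0], [0.0, 0.0, -1.0]]
wrist_force: [0.0, -0.4, -0.4]
gripper_width: 0.399
gripper_force: 0.0
```

```bash
python3 -c "
from h import *
st()"
```

```text
t 11.6333 tcp [0.4445 0.1033 0.0888] yaw 166.03 tilt [0.0003 0.0002] j [ 33.6  13.6 -32.    0.  -44.4 -47.6] F [ 0.  -0.4 -0.4] M [ 0.04  0.07 -0.  ] w 34.7 gf 0.0
```

Request:
arm_command(
  deltas=[
    [0,0,0,0,0,0.3,0.2],
    [0,0,0,0,0,0.6,0.2],
    [0,0,0,0,0,0.8,0.2],
    [0,0,0,0,0,1.0,0.2],
    [0,0,0,0,0,1.0,0.2],
  ],
)

```text
time_s: 12.05
tcp_pos: [0.4442, 0.1032, 0.0785]
ee_rot: [[-0.241, -0.97, -0.001], [-0.97, 0.241, -0.0], [0.001, 0.001, -1.0]]
wrist_force: [0.3, -0.7, -0.2]
gripper_width: 0.401
gripper_force: 0.0
```

Request:
arm_command(
  deltas=[
    [0,0,0,0,0,0,1],
    [0,0,0,0,0,0,1],
    [0,0,0,0,0,0,1],
    [0,0,0,0,0,0,1],
    [0,0,0,0,0,0,1],
    [0,0,0,0,0,0,1],
    [0,0,0,0,0,0,1],
  ],
)

```text
time_s: 12.63
tcp_pos: [0.4447, 0.1034, 0.079]
ee_rot: [[-0.241, -0.97, 0.0], [-0.97, 0.241, 0.0], [-0.0, -0.0, -1.0]]
wrist_force: [0.7, -0.3, 0.0]
gripper_width: 0.112
gripper_force: 29.9
```

```bash
python3 -c "
from h import *
st()"
```

```text
t 12.6333 tcp [0.4447 0.1034 0.079 ] yaw 166.03 tilt [-0.0003 -0.0004] j [ 33.6  14.4 -32.7   0.  -42.8 -47.6] F [ 0.7 -0.3  0. ] M [-0.06 -0.14 -0.02] w 9.8 gf 29.9
```

Request:
arm_command(
  deltas=[
    [0,0,-0.08,0,0,0,1],
    [0,0,-0.19,0,0,0,1],
    [0,0,-0.3,0,0,0,1],
    [0,0,-0.41,0,0,0,1],
    [0,0,-0.52,0,0,0,1],
    [0,0,-0.63,0,0,0,1],
    [0,0,-0.74,0,0,0,1],
    [0,0,-0.85,0,0,0,1],
  ],
)

```text
time_s: 13.3
tcp_pos: [0.445, 0.1038, 0.0792]
ee_rot: [[0.574, -0.819, 0.001], [-0.819, -0.574, 0.001], [-0.0, -0.001, -1.0]]
wrist_force: [-0.0, 0.9, 0.1]
gripper_width: 0.11
gripper_force: 29.9
```

Request:
arm_command(
  deltas=[
    [0,0,-0.11,0,0,0,1],
    [0,0,-0.22,0,0,0,1],
    [0,0,-0.33,0,0,0,1],
    [0,0,-0.44,0,0,0,1],
    [0,0,-0.55,0,0,0,1],
    [0,0,-0.66,0,0,0,1],
    [0,0,-0.77,0,0,0,1],
    [0,0,-0.88,0,0,0,1],
  ],
)

```text
time_s: 13.97
tcp_pos: [0.4453, 0.1042, 0.0793]
ee_rot: [[0.997, -0.079, 0.002], [-0.079, -0.997, 0.002], [0.002, -0.002, -1.0]]
wrist_force: [-0.5, 1.5, 0.4]
gripper_width: 0.112
gripper_force: 29.9
```

```bash
python3 -c "
from h import *
st()"
```

```text
t 13.9667 tcp [0.4453 0.1042 0.0793] yaw -94.53 tilt [ 0.0017 -0.0016] j [ 33.6  14.4 -32.7  -0.  -42.8  51.9] F [-0.5  1.5  0.4] M [ 0.39  0.08 -0.01] w 9.8 gf 29.9
```

Request:
arm_command(
  deltas=[
    [0,0,-0.11,0,0,0,1],
    [0,0,-0.22,0,0,0,1],
    [0,0,-0.33,0,0,0,1],
    [0,0,-0.44,0,0,0,1],
    [0,0,-0.55,0,0,0,1],
    [0,0,-0.66,0,0,0,1],
    [0,0,-0.77,0,0,0,1],
    [0,0,-0.86,0,0,0,1],
  ],
)

```text
time_s: 14.63
tcp_pos: [0.4445, 0.1039, 0.0793]
ee_rot: [[0.711, 0.704, 0.0], [0.704, -0.711, 0.001], [0.001, -0.001, -1.0]]
wrist_force: [-2.1, 2.3, 2.9]
gripper_width: 0.108
gripper_force: 29.9
```

Request:
arm_command(
  deltas=[
    [0,0,-0.08,0,0,0,1],
    [0,0,-0.15,0,0,0,1],
    [0,0,-0.22,0,0,0,1],
    [0,0,-0.28,0,0,0,1],
    [0,0,-0.33,0,0,0,1],
    [0,0,-0.37,0,0,0,1],
    [0,0,-0.4,0,0,0,1],
    [0,0,-0.42,0,0,0,1],
  ],
)

```text
time_s: 15.3
tcp_pos: [0.4445, 0.1041, 0.0795]
ee_rot: [[0.365, 0.931, 0.0], [0.931, -0.365, 0.001], [0.001, -0.0, -1.0]]
wrist_force: [-2.7, 3.2, 5.3]
gripper_width: 0.111
gripper_force: 30.0
```

```bash
python3 -c "
from h import *
st()"
```

```text
t 15.3 tcp [0.4445 0.1041 0.0795] yaw -21.44 tilt [ 0.0013 -0.0001] j [ 3.36e+01  1.44e+01 -3.27e+01 -1.00e-01 -4.29e+01  1.25e+02] F [-2.7  3.2  5.3] M [ 1.01  1.13 -0.01] w 9.7 gf 30.0
```

Request:
arm_command(
  deltas=[
    [0,0,-0.03,0,0,0,1],
    [0,0,-0.06,0,0,0,1],
    [0,0,-0.09,0,0,0,1],
    [0,0,-0.12,0,0,0,1],
    [0,0,-0.12,0,0,0,1],
  ],
)

```text
time_s: 15.72
tcp_pos: [0.4446, 0.1042, 0.0796]
ee_rot: [[0.252, 0.968, 0.001], [0.968, -0.252, 0.001], [0.001, 0.0, -1.0]]
wrist_force: [-2.6, 3.5, 5.9]
gripper_width: 0.111
gripper_force: 30.0
```

```bash
python3 -c "
from h import *
st()"
```

```text
t 15.7167 tcp [0.4446 0.1042 0.0796] yaw -14.58 tilt [0.0015 0.0002] j [ 3.360e+01  1.440e+01 -3.270e+01 -1.000e-01 -4.290e+01  1.318e+02] F [-2.6  3.5  5.9] M [ 1.25  1.25 -0.03] w 9.7 gf 30.0
```

Request:
arm_command(
  deltas=[
    [0,0,0,0,0,0,0.2],
    [0,0,0,0,0,0,0.2],
    [0,0,0,0,0,0,0.2],
    [0,0,0,0,0,0,0.2],
    [0,0,0,0,0,-2,0.2],
    [0,0,0,0,0,-5,-1],
    [0,0,0.1,0,0,-8,-1],
    [0,0,0.2,0,0,-11,-1],
  ],
)

```text
time_s: 16.38
tcp_pos: [0.4442, 0.1029, 0.1899]
ee_rot: [[0.444, 0.896, -0.001], [0.896, -0.444, -0.001], [-0.001, -0.001, -1.0]]
wrist_force: [0.9, 0.5, -0.2]
gripper_width: 0.54
gripper_force: 0.0
```

Request:
arm_command(
  deltas=[
    [0,0,0.12,0,0,-2,-1],
    [0,0,0.24,0,0,-2,-1],
    [0,0,0.36,0,0,-2,-1],
    [0,0,0.48,0,0,-2,-1],
    [0,0,0.6,0,0,-2,-1],
    [0,0,0.72,0,0,-2,-1],
    [0,0,0.84,0,0,-2,-1],
    [0,0,0.96,0,0,-2,-1],
  ],
)

```text
time_s: 17.05
tcp_pos: [0.4444, 0.103, 0.2086]
ee_rot: [[0.989, 0.149, -0.001], [0.149, -0.989, -0.0], [-0.001, 0.0, -1.0]]
wrist_force: [0.5, -0.2, 0.0]
gripper_width: 0.991
gripper_force: 0.0
```

Request:
arm_command(
  deltas=[
    [0,0,0.12,0,0,0,-1],
    [0,0,0.24,0,0,0,-1],
    [0,0,0.36,0,0,0,-1],
    [0,0,0.48,0,0,0,-1],
    [0,0,0.5,0,0,0,-1],
    [0,0,0.5,0,0,0,-1],
    [0,0,0.5,0,0,0,-1],
  ],
)

```text
time_s: 17.63
tcp_pos: [0.4445, 0.1032, 0.2088]
ee_rot: [[0.942, -0.336, -0.0], [-0.336, -0.942, -0.0], [-0.0, 0.0, -1.0]]
wrist_force: [-0.3, 0.2, -0.0]
gripper_width: 0.999
gripper_force: 0.0
```

```bash
python3 -c "
from h import *
st()
w=cam('wrist');cv2.imwrite('pics/w9.png',w['p']);d=cam('scene');cv2.imwrite('pics/sc9.png',d['p']);c=cam('side');cv2.imwrite('pics/si9.png',c['p'])
print(proj(w,[.447,.103,.107]), proj(w,[.6335,.0059,.2]),proj(d,[.452,.1,.085]),proj(c,[.452,.1,.085]))"
```

```text
t 17.6333 tcp [0.4445 0.1032 0.2088] yaw -109.62 tilt [-0.0002  0.0003] j [ 33.6   5.4 -22.1   0.  -62.5  36.8] F [-0.3  0.2 -0. ] M [-0.02  0.17  0.04] w 86.9 gf 0.0
[330.02919888 230.24024541] [ 400.1523558 -204.548005 ] [274.04900788 320.85974164] [354.89073335 307.42264173]
```

```bash
python3 -c "
from h import *
a=cv2.imread('pics/w9.png')
for y in range(150,320,7): print(y,' '.join('%3d'%a[y,x].max() for x in range(230,440,6)))
b=cv2.imread('pics/sc9.png'); print()
for y in range(300,368,3): print(y,' '.join('%3d'%b[y,x].max() for x in range(248,306,2)))
"
```

```text
150 220 220 220 219 220 220 220 220 220 222 221 220 221 219 220 220 220 220 218 219 222 220 219 219 221 222 220 221 221 218 219 218 219 221 222
157 219 220 220 219 221 221 215 219 219 219 220 221 218 216 220 220 219 220 220 219 219 221 221 220 220 219 221 221 219 218 221 220 221 218 220
164 221 220 220 218 221 219 218 219 222 220 220 221 220 216 221 218 220 220 219 220 221 219 220 220 220 220 220 220 219 219 219 221 220 220 221
171 219 220 221 221 222 220 221 219 220 218 220 220 190 220 219 221 219 220 220 223 220 219 221 220 220 220 219 219 219 221 219 221 219 221 221
178 220 220 221 218 221 220 221 218 221 221 220 219 219 219 221 220 220 219 219 220 215 219 220 219 220 219 221 221 221 220 220 221 220 222 220
185 220 220 220 220 220 220 218 218 220 219 218 220 150 111  78  77  98 111  61  60  61 121 220 220 220 221 220 221 220 218 220 220 220 221 218
192 221 219 220 220 221 221 222 219 221 219 221 121  61  65  72  93 111 126 137 125 136 143 220 220 220 220 220 219 220 220 219 221 219 219 220
199 220 221 221 219 221 219 222 219 219 220 219 141 137 140 138 139 138 138 138 137 139 138 
[... 4560 characters left out ...]
 243 244 153  57  77  87 151 149 148 149 149 151 148 152 128  93  87  76  76  60 107 246 243 243 243
354 243 243 243 243 243 243 246  56  77  81 148 151 128 102  89 110  74  76  76  76  77  77  77  65  92 246 243 243 243
357 244 244 244 244 244 243 243  93  79  76  76  76  76  77  77  76  76  78  76  76  76  77  76  75  94 248 244 244 244
360 244 244 244 244 244 244 243 247  63  69  77  76  76  76  77  77  77  76  76  77  76  76  76  81  93 249 245 245 244
363 244 244 244 244 244 244 244 247 101  73  78  77  76  76  76  77  76  76  88  94 100 122 127 128 125 235 246 245 245
366 244 244 244 244 244 244 244 245 236  72  77  75  85  85 100 120 120 126 125 128 126 127 127 127 127 122 247 245 245
```

The scene pixel grid shows the slanted black bar on the tile at about (270–286, 339–342), and the ring is gone. Next I measure the housing's top face and the free screw.

```bash
python3 - <<'E'
from h import *
w=cam('wrist'); p=w['p']
g=p.max(2); m=np.zeros_like(g); m[193:258,290:372]=((g[193:258,290:372]<180)).astype(np.uint8)
m2=cv2.morphologyEx(m,cv2.MORPH_OPEN,np.ones((3,3)))
cs,_=cv2.findContours(m2,cv2.RETR_EXTERNAL,cv2.CHAIN_APPROX_NONE); k=max(cs,key=cv2.contourArea)[:,0]
# side edges and bottom edge as fitted lines
L=[];Rr=[]
for y in range(200,246):
    xs=np.nonzero(g[y,285:380]<178)[0]+285; L.append((xs.min()-.5,y)); Rr.append((xs.max()+.5,y))
q=lambda pts:np.array([onz(w,u,.085) for u in pts])
def ang(P):
    c=P.mean(0); v=np.linalg.svd((P-c)[:,:2])[2][0]; v=v if v[0]>0 else -v; return c,v
for n,A in (("L",L),("R",Rr)):
    c,v=ang(q(A)); print(n,c.round(4),"yaw x-axis",np.degrees(np.arctan2(v[1],v[0])).round(2))
cl,v=ang(q(L)); cr,_=ang(q(Rr)); nrm=np.array([-v[1],v[0]]); print("width",abs((cl-cr)[:2]@nrm))
mid=(cl+cr)/2
# back/front edges: transition columns along the image for middle columns
for x in (305,315,350,355): print(x,[int(t) for t in g[180:206,x]],[int(t) for t in g[244:262,x]])
E
```

```text
L [0.4588 0.131  0.085 ] yaw x-axis -14.36
R [0.4388 0.0751 0.085 ] yaw x-axis -13.19
width 0.05912284737883934
305 [220, 221, 220, 216, 189, 125, 70, 61, 61, 60, 58, 61, 62, 71, 95, 126, 136, 138, 137, 137, 137, 137, 136, 137, 137, 136] [130, 128, 130, 130, 133, 131, 128, 128, 130, 128, 128, 135, 170, 209, 217, 220, 220, 219]
315 [221, 221, 215, 191, 129, 76, 61, 58, 60, 59, 58, 62, 75, 101, 128, 137, 138, 136, 139, 136, 137, 138, 138, 137, 134, 135] [125, 130, 130, 132, 128, 129, 129, 128, 129, 128, 125, 119, 125, 163, 205, 219, 219, 221]
350 [139, 80, 62, 62, 62, 62, 61, 62, 71, 98, 128, 135, 137, 137, 138, 140, 136, 137, 136, 135, 137, 138, 137, 138, 136, 138] [129, 128, 129, 132, 129, 128, 128, 118, 114, 148, 192, 214, 219, 220, 220, 220, 221, 219]
355 [217, 202, 172, 135, 99, 73, 62, 66, 93, 122, 137, 138, 137, 138, 137, 137, 136, 138, 138, 137, 137, 136, 135, 137, 137, 137] [129, 127, 128, 129, 130, 127, 120, 121, 146, 190, 213, 219, 220, 220, 220, 219, 219, 221]
```

```bash
python3 - <<'E'
from h import *
w=cam('wrist')
B=np.array([onz(w,u,.085) for u in [(305,194),(350,189.2)]]); F=np.array([onz(w,u,.085) for u in [(305,256),(350,253.5)]])
a=np.radians(-13.8); x=np.array([np.cos(a),np.sin(a)]); y=np.array([-x[1],x[0]])
bx,fx=(B[:,:2]@x).mean(),(F[:,:2]@x).mean(); my=((np.array([.4588,.131])+np.array([.4388,.0751]))/2)@y
print("depth",bx-fx,"back yaw",[np.degrees(np.arctan2(-(v[0]-v2[0]),v[1]-v2[1])) for v,v2 in (B,F)])
c=x*(bx+fx)/2+y*my; print("centre",c, "knob from it",c-x*.0065)
st(); row([*c,.2],-103.8)
E
```

```text
depth 0.05818894226060728 back yaw [np.float64(-13.593663341169849), np.float64(-16.3442636775266)]
centre [0.44779199 0.10329759] knob from it [0.44147962 0.10484806]
t 17.8833 tcp [0.4446 0.1034 0.2089] yaw -109.7 tilt [0. 0.] j [ 33.6   5.4 -22.    0.  -62.5  36.7] F [-0.2 -0.1 -0.1] M [-0.08  0.16 -0.04] w 87.0 gf 0.0
row [ 0.    -0.    -0.103] [ 0.307 -0.103  0.895] rows>= 0.8
```

Request:
arm_command(
  deltas=[
    [0,0,-0.103,0.48,-0.13,0,-1],
    [0,0,-0.103,0.48,-0.13,3,-1],
    [0,0,-0.103,0.48,-0.13,6,-1],
    [0,0,-0.103,0.48,-0.13,9,-1],
    [0,0,-0.103,0.48,-0.13,11,-1],
    [0,0,-0.103,0.48,-0.13,12.5,-1],
    [0,0,-0.103,0.48,-0.13,12.5,-1],
  ],
)

```text
time_s: 18.47
tcp_pos: [0.4473, 0.1018, 0.081]
ee_rot: [[0.971, -0.239, -0.006], [-0.239, -0.971, -0.003], [-0.005, 0.005, -1.0]]
wrist_force: [-1.2, -0.9, 0.3]
gripper_width: 1.0
gripper_force: 0.0
```

```bash
python3 -c "
from h import *
st()"
```

```text
t 18.4667 tcp [0.4473 0.1018 0.081 ] yaw -103.85 tilt [-0.0055  0.0049] j [ 33.2  14.6 -32.   -0.1 -43.8  43. ] F [-1.2 -0.9  0.3] M [-0.07  0.22 -0.01] w 87.0 gf 0.0
```

Request:
arm_command(
  deltas=[
    [0,0,0,0,0,0.6,-1],
    [0,0,0,0,0,1.2,-1],
    [0,0,0,0,0,1.8,-1],
    [0,0,0,0,0,2.4,-1],
    [0,0,0,0,0,2.8,-1],
    [0,0,0,0,0,2.8,-1],
    [0,0,0,0,0,2.8,-1],
  ],
)

```text
time_s: 19.05
tcp_pos: [0.4495, 0.1029, 0.0559]
ee_rot: [[0.971, -0.239, -0.0], [-0.239, -0.971, -0.0], [-0.0, 0.0, -1.0]]
wrist_force: [0.4, 0.2, 0.4]
gripper_width: 1.002
gripper_force: 0.0
```

```bash
python3 -c "
from h import *
st()"
```

```text
t 19.05 tcp [0.4495 0.1029 0.0559] yaw -103.84 tilt [-0.      0.0002] j [ 33.2  16.9 -33.6   0.  -39.5  43. ] F [0.4 0.2 0.4] M [-0.09  0.16  0.01] w 87.2 gf 0.0
```

Request:
arm_command(
  deltas=[
    [0,0,0,0,0,0,1],
    [0,0,0,0,0,0,1],
    [0,0,0,0,0,0,1],
    [0,0,0,0,0,0,1],
    [0,0,0,0,0,0,1],
    [0,0,0,0,0,0,1],
    [0,0,0,0,0,0,1],
  ],
)

```text
time_s: 19.63
tcp_pos: [0.4494, 0.1028, 0.0561]
ee_rot: [[0.971, -0.239, -0.0], [-0.239, -0.971, -0.0], [-0.0, 0.0, -1.0]]
wrist_force: [0.2, -0.0, 1.5]
gripper_width: 0.688
gripper_force: 30.0
```

```bash
python3 -c "
from h import *
st()"
```

```text
t 19.6333 tcp [0.4494 0.1028 0.0561] yaw -103.84 tilt [-0.0001  0.0003] j [ 33.2  16.9 -33.6   0.  -39.5  43. ] F [ 0.2 -0.   1.5] M [-0.35  0.23  0.06] w 59.8 gf 30.0
```

Request:
arm_command(
  deltas=[
    [0,0,0,0,0,-2,1],
    [0,0,0,0,0,-5,1],
    [0,0,0,0,0,-8,1],
    [0,0,0,0,0,-11,1],
    [0,0,0,0,0,-13.5,1],
    [0,0,0,0,0,-15,1],
    [0,0,0,0,0,-15.8,1],
    [0,0,0,0,0,-15.8,1],
  ],
)

```text
time_s: 20.3
tcp_pos: [0.4499, 0.1033, 0.215]
ee_rot: [[0.971, -0.239, 0.002], [-0.239, -0.971, 0.002], [0.002, -0.002, -1.0]]
wrist_force: [1.1, 0.3, -3.1]
gripper_width: 0.683
gripper_force: 30.0
```

```bash
python3 -c "
from h import *
st(); row([.55,.011,.2141],-94)"
```

```text
t 20.3 tcp [0.4499 0.1033 0.215 ] yaw -103.84 tilt [ 0.0017 -0.0021] j [ 33.2   5.6 -20.9  -0.  -63.3  43. ] F [ 1.1  0.3 -3.1] M [-0.04  0.14 -0.04] w 59.4 gf 30.0
row [-0.002  -0.0018 -0.1718] [11.93   6.571  0.091] rows>= 3.3
```

Request:
arm_command(
  deltas=[
    [0,0,-0.03,2,1.1,0,1],
    [0,0,-0.06,4.5,2.4,0,1],
    [0,0,-0.1,7,3.8,0,1],
    [0,0,-0.13,9.5,5.2,0,1],
    [0,0,-0.16,11,6.1,0,1],
    [0,0,-0.172,11.9,6.6,0,1],
    [0,0,-0.172,11.9,6.6,0,1],
    [0,0,-0.172,11.9,6.6,0,1],
  ],
)

```text
time_s: 20.97
tcp_pos: [0.5481, 0.01, 0.2113]
ee_rot: [[0.997, -0.071, -0.005], [-0.071, -0.997, -0.001], [-0.005, 0.001, -1.0]]
wrist_force: [0.2, 0.2, -2.2]
gripper_width: 0.684
gripper_force: 30.0
```

```bash
python3 - <<'E'
from h import *
st()
w=cam('wrist');d=cam('scene');c=cam('side')
for n,q in (('w',w),('d',d),('c',c)): cv2.imwrite(f'pics/{n}10.png',q['p'])
print("pred screw wrist",proj(w,[.6335,.0059,.2]),"scene",proj(d,[.6335,.0059,.2]),"side",proj(c,[.6335,.0059,.2]))
t=np.array(sense()['tcp_pos']); print("sign top ctr wrist",proj(w,[t[0],t[1],.243]),"scene",proj(d,[t[0],t[1],.243]))
M=np.zeros((600,800,3),np.uint8); f=lambda q:np.uint8(255*(q/255.)**.6)
M[:360,:480]=cv2.resize(f(w['p']),(480,360)); 
u,v=proj(d,[.6,.006,.2]).astype(int); M[:300,480:800]=cv2.resize(f(d['p'][v-60:v+60,u-64:u+64]),(320,300))
u,v=proj(c,[.6,.006,.2]).astype(int); M[300:600,480:800]=cv2.resize(f(c['p'][v-60:v+60,u-64:u+64]),(320,300)); print("side crop origin",u-64,v-60)
cv2.imwrite('pics/m10.png',M)
E
```

```text
t 20.9667 tcp [0.5481 0.01   0.2113] yaw -94.09 tilt [-0.0049  0.001 ] j [ 18.   14.7 -10.   -0.1 -65.6  68. ] F [ 0.2  0.2 -2.2] M [-0.07  0.15 -0.07] w 59.5 gf 30.0
pred screw wrist [328.15026164 116.71620519] scene [269.87487617 197.63551647] side [250.05453228 224.69734983]
sign top ctr wrist [330.48999771 304.89735317] scene [287.70304463 203.94846258]
side crop origin 204 164
```

View pics/m10.png

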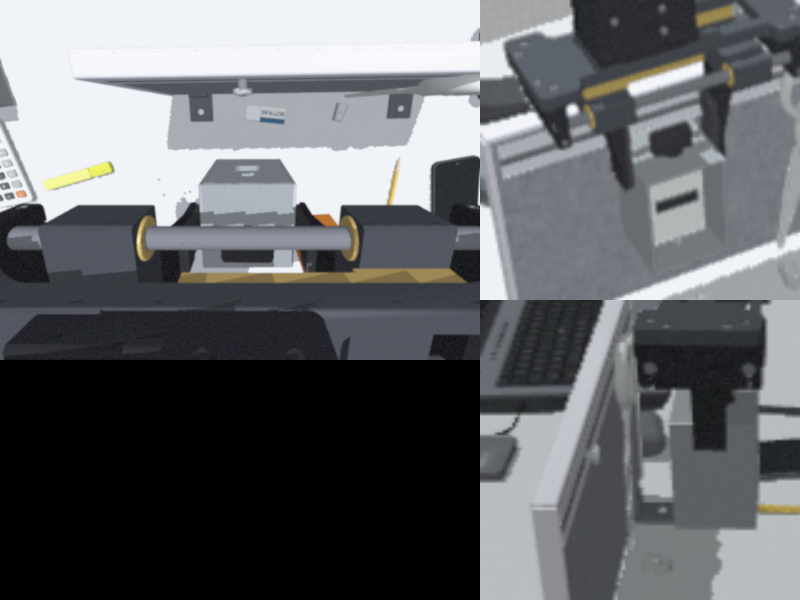

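The final picture shows the sign upright in the grip with the bar in front. In the wrist view the screw is at about (323,117) and the back top edge spans about (267–395, 247). Next I refine these numerically.

```bash
python3 - <<'E'
from h import *
w=cam('wrist'); g=w['p'].max(2).astype(int)
t=np.array(sense()['tcp_pos']); st()
for y in range(100,130,2): print(y,' '.join('%3d'%v for v in g[y,304:344:1]))
# screen top face edges at several columns
E=[];Bk=[]
for x in list(range(150,300,10))+list(range(345,440,10)):
    col=g[50:125,x]; d=np.diff(col); 
    i=np.argmin(d[20:])+20; E.append((x,50+i+.5))
print([(x,round(y,1)) for x,y in E], [int(v) for v in g[60:125:2,200]])
# sign back top edge: columns
for y in (225,235,244,246,248,250,255,262):
    r=g[y,250:410]; print(y,' '.join('%d'%v for v in r[::4]))
E
```

```text
t 21.1667 tcp [0.5485 0.011  0.2135] yaw -93.94 tilt [-0.001   0.0001] j [ 18.1  14.5 -10.   -0.  -65.6  68. ] F [-1.4 -0.  -1.7] M [-0.12  0.15  0.  ] w 59.9 gf 30.0
100 219 218 218 218 217 217 216 216 217 215 214 215 214 213 213 213 212 213 210 211 211 209 209 207 209 210 206 208 208 205 206 204 204 203 204 203 201 202 200 200
102 142 143 144 142 141 138 139 140 138 138 139 138 136 136 135 133 134 133 133 133 132 132 132 131 129 129 127 129 127 127 126 125 124 123 125 125 122 122 120 123
104  92  89  89  91  90  91  91  90  93  90  90  90  90  90  90  91  92  90  93  90  91  92  90  93  90  90  89  85  89  90  90  92  92  89  91  89  91  88  90  89
106  65  65  60  61  58  61  61  61  59  59  57  60  58  59  59  63  72  81  89  94  97  98  95  91  92  80  67  58  55  53  53  56  52  55  53  51  52  53  52  53
108  71  69  71  67  68  74  75  73  74  74  75  75  75  73  74  80  86  99 107 117 121 126 121 115 112 103  92  83  80  78  81  79  80  79  78  78  78  79  78  78
110  61  59  61  60  61  60  60  61  61  60  58  58  57  57  58  66  84 101 108 116 123 125 122 117 109 101  88  
[... 2893 characters left out ...]
 152 151 153 153 150 147 148 181 243 242 243
248 241 242 242 241 186 159 158 154 154 158 157 158 156 158 154 158 157 158 157 156 159 156 154 157 158 159 158 159 157 159 158 159 155 155 155 165 197 242 242 243
250 242 242 242 242 184 157 158 157 157 157 158 156 156 158 159 157 158 160 157 156 157 156 154 158 156 159 157 162 157 160 158 158 154 156 159 166 199 241 242 243
255 242 157 243 241 177 159 156 159 156 158 156 159 158 157 158 157 157 159 156 157 156 156 157 157 157 157 156 158 158 156 157 158 159 158 159 167 203 242 242 242
262 242 242 242 242 183 162 157 157 156 158 156 158 157 157 157 159 157 157 157 158 158 159 158 158 158 158 158 157 158 159 159 157 156 158 157 171 199 243 242 243
```

```bash
python3 - <<'E'
from h import *
w=cam('wrist'); s=sense(); t=np.array(s['tcp_pos']); st()
zt=.085+t[2]-.0561
l,r=onz(w,(265.3,246),zt),onz(w,(394.2,246),zt); print("back corners",l.round(4),r.round(4),np.linalg.norm(l-r),"yaw",np.degrees(np.arctan2(-(l-r)[0],(l-r)[1])))
m=(l+r)/2; print("back mid",m.round(4),"TCP",t.round(4))
hd=onz(w,(325.2,127),.2); hb=onz(w,(325.2,117.7),.207); nk=onz(w,(325.1,114),.203)
print("head front-ish",hd.round(4),"head back top",hb.round(4),"neck",nk.round(4))
a,b=onz(w,(150,103.5),.225),onz(w,(435,99.5),.225); print("screen front top",a.round(4),b.round(4),"yaw",np.degrees(np.arctan2(-(a-b)[0],(a-b)[1])))
for yaw in (-3.9,-3.4):
    th=np.radians(yaw); x=np.array([np.cos(th),np.sin(th)]); y=np.array([-x[1],x[0]]); print(yaw,"lateral screw-signback",((nk-m)[:2]@y*1000).round(2),"screw-TCP",((nk-t)[:2]@y*1000).round(2),"gap back->head front mm",((hb-m)[:2]@x*1000-4.5).round(1),"->neck mid",((nk-m)[:2]@x*1000).round(1))
E
```

```text
t 21.2167 tcp [0.5487 0.011  0.2138] yaw -93.94 tilt [-0.0004 -0.    ] j [ 18.1  14.5  -9.9  -0.  -65.6  68. ] F [-0.2 -0.1 -2.8] M [-0.09  0.1   0.02] w 59.8 gf 30.0
back corners [0.5781 0.039  0.2427] [ 0.5742 -0.0186  0.2427] 0.05767284666717524 yaw -3.933360102414147
back mid [0.5761 0.0102 0.2427] TCP [0.5487 0.011  0.2138]
head front-ish [0.6291 0.009  0.2   ] head back top [0.6332 0.0086 0.207 ] neck [0.6353 0.0086 0.203 ]
screen front top [0.6432 0.0867 0.225 ] [ 0.6361 -0.0413  0.225 ] yaw -3.165868468949574
-3.9 lateral screw-signback 2.37 screw-TCP 3.47 gap back->head front mm 52.5 ->neck mid 59.1
-3.4 lateral screw-signback 1.85 screw-TCP 2.71 gap back->head front mm 52.5 ->neck mid 59.1
```

```bash
python3 - <<'E'
from h import *
c=cam('side'); g=c['p'].max(2).astype(int)
n=np.array([0,1.,0])
print("screw",onplane(c,(249.4,226),[0,.0086,0],n).round(4))
print("top BL",onplane(c,(280.4,212),[0,.040,0],n).round(4),"bottom BL",onplane(c,(282,255.2),[0,.040,0],n).round(4))
print("pred top",proj(c,[.578,.040,.2427]),"pred bottom",proj(c,[.578,.04,.1577]))
for x in (281,282,283,284,286,288): print(x,[int(v) for v in g[200:222,x]],[int(v) for v in g[246:262,x]])
for y in (220,230,240): print(y,[int(v) for v in g[y,272:290]],[int(v) for v in g[y,305:320]])
for y in range(216,236,2): print(y,[int(v) for v in g[y,240:262]])
E
```

```text
screw [0.6345 0.0086 0.1989]
top BL [0.5766 0.04   0.2431] bottom BL [0.5776 0.04   0.1567]
pred top [279.55128918 212.23278806] pred bottom [281.77465322 254.7237122 ]
281 [145, 127, 105, 104, 108, 94, 93, 93, 94, 94, 93, 94, 100, 58, 52, 52, 52, 53, 53, 53, 52, 52] [49, 49, 50, 48, 45, 46, 49, 55, 65, 78, 78, 79, 79, 79, 79, 77]
282 [95, 93, 92, 93, 93, 93, 92, 92, 93, 92, 92, 93, 94, 60, 52, 53, 53, 52, 53, 52, 53, 53] [53, 53, 53, 52, 53, 52, 53, 52, 61, 79, 78, 78, 78, 78, 78, 79]
283 [93, 92, 93, 93, 92, 93, 93, 92, 93, 93, 93, 94, 103, 63, 52, 52, 53, 53, 52, 52, 53, 53] [52, 53, 52, 52, 52, 53, 52, 53, 60, 79, 79, 79, 78, 79, 79, 79]
284 [93, 93, 93, 92, 93, 92, 93, 93, 92, 92, 93, 94, 101, 69, 52, 53, 52, 53, 52, 52, 52, 53] [53, 54, 53, 52, 52, 52, 52, 53, 60, 78, 78, 79, 78, 78, 78, 78]
286 [92, 93, 93, 92, 92, 93, 93, 93, 93, 92, 93, 93, 95, 70, 52, 52, 53, 52, 52, 52, 52, 53] [52, 52, 53, 53, 53, 53, 53, 53, 60, 78, 79, 79, 79, 79, 79, 78]
288 [9, 7, 25, 27, 28, 45, 44, 42, 47, 62, 62, 63, 64, 63, 46, 46, 46, 46, 46, 46, 46, 47] [53, 53, 52, 53, 52, 54, 52, 52, 55, 66, 7
[... 710 characters left out ...]
36, 36, 36, 37, 36, 35, 37, 35, 34, 48]
222 [175, 165, 111, 61, 72, 64, 52, 35, 60, 85, 116, 65, 35, 36, 36, 35, 34, 36, 35, 36, 34, 47]
224 [173, 131, 71, 71, 66, 64, 57, 61, 82, 119, 115, 84, 35, 35, 35, 36, 35, 36, 36, 36, 38, 54]
226 [150, 86, 62, 68, 64, 56, 67, 77, 79, 84, 92, 70, 36, 37, 34, 36, 35, 37, 36, 35, 37, 64]
228 [112, 60, 65, 66, 59, 32, 59, 65, 57, 59, 70, 59, 39, 37, 36, 36, 36, 36, 36, 36, 36, 67]
230 [72, 70, 67, 61, 32, 44, 67, 60, 36, 35, 36, 34, 36, 36, 36, 37, 34, 35, 35, 35, 37, 51]
232 [62, 67, 65, 49, 34, 60, 62, 42, 37, 36, 36, 35, 34, 36, 37, 36, 36, 36, 36, 35, 36, 49]
234 [67, 66, 60, 28, 45, 65, 54, 36, 36, 37, 35, 36, 35, 35, 35, 35, 36, 35, 36, 35, 36, 44]
```

Request:
arm_command(
  deltas=[
    [0,0,-0.008,0.8,-0.24,0,1],
    [0,0,-0.008,1.8,-0.24,0,1],
    [0,0,-0.008,2.8,-0.24,0,1],
    [0,0,-0.008,3.5,-0.24,0,1],
    [0,0,-0.008,3.8,-0.24,0,1],
    [0,0,-0.008,3.8,-0.24,0,1],
    [0,0,-0.008,3.8,-0.24,0,1],
  ],
)

```text
time_s: 21.85
tcp_pos: [0.5873, 0.01, 0.2135]
ee_rot: [[0.998, -0.062, -0.001], [-0.062, -0.998, -0.0], [-0.001, 0.0, -1.0]]
wrist_force: [0.1, -0.5, -2.5]
gripper_width: 0.685
gripper_force: 30.0
```

```bash
python3 - <<'E'
from h import *
w=cam('wrist'); g=w['p'].max(2).astype(int); st(); t=np.array(sense()['tcp_pos'])
p=proj(w,[.634,.0088,.2]); print("pred screw",p, "sign back", proj(w,[t[0]+.029,t[1],t[2]+.029]))
y0=int(p[1])
for y in range(y0-14,y0+12,2): print(y,[int(v) for v in g[y,int(p[0])-20:int(p[0])+20]])
for y in (246,250,255): print(y,[int(v) for v in g[y,260:272]],[int(v) for v in g[y,388:402]])
E
```

```text
t 21.9 tcp [0.5871 0.01   0.2136] yaw -93.55 tilt [-0.0009  0.0001] j [ 16.8  18.2  -4.6  -0.  -67.2  69.7] F [-0.1 -0.2 -3.1] M [-0.14  0.15 -0.03] w 59.3 gf 30.0
pred screw [328.88018976 191.1585357 ] sign back [328.42320868 243.56007117]
177 [248, 248, 248, 248, 248, 248, 248, 248, 248, 248, 249, 248, 248, 248, 248, 248, 248, 248, 248, 248, 248, 248, 248, 248, 248, 248, 247, 248, 248, 248, 248, 248, 248, 248, 248, 248, 248, 248, 248, 248]
179 [249, 249, 249, 249, 249, 249, 249, 249, 249, 249, 249, 249, 249, 249, 249, 249, 248, 249, 249, 249, 249, 249, 249, 248, 248, 249, 249, 248, 249, 248, 248, 249, 249, 249, 248, 248, 249, 249, 248, 248]
181 [247, 247, 247, 247, 247, 247, 247, 247, 247, 247, 248, 247, 247, 247, 248, 247, 247, 247, 247, 247, 247, 247, 247, 248, 247, 247, 247, 247, 247, 247, 247, 247, 247, 247, 247, 247, 247, 248, 247, 248]
183 [246, 246, 246, 246, 246, 246, 246, 246, 247, 246, 246, 246, 246, 246, 246, 246, 246, 246, 247, 247, 247, 247, 246, 246, 246, 247, 246, 246, 246, 246, 246, 247, 246, 246, 246, 246, 246, 246, 246, 246]
185 [236, 235, 235, 235, 235, 235, 235,
[... 1487 characters left out ...]
0, 163, 160, 159, 152, 148, 144, 135, 125, 120, 124, 130, 132, 132, 132, 130, 130, 128]
201 [134, 137, 135, 132, 135, 133, 134, 135, 136, 135, 133, 133, 131, 130, 130, 135, 137, 134, 131, 131, 129, 127, 126, 120, 121, 123, 124, 126, 128, 128, 133, 132, 134, 135, 136, 133, 135, 137, 135, 134]
246 [238, 237, 236, 230, 202, 159, 138, 139, 136, 132, 129, 129] [141, 139, 140, 141, 142, 143, 158, 198, 229, 237, 237, 238, 236, 237]
250 [237, 238, 237, 231, 203, 160, 146, 148, 148, 151, 147, 150] [150, 149, 155, 171, 184, 187, 179, 190, 222, 235, 237, 237, 237, 237]
255 [237, 237, 237, 233, 212, 166, 150, 148, 148, 150, 149, 149] [151, 152, 155, 170, 185, 188, 188, 210, 232, 237, 237, 237, 237, 238]
```

```bash
python3 - <<'E'
from h import *
w=cam('wrist'); t=np.array(sense()['tcp_pos']); zt=.085+t[2]-.0561
l,r=onz(w,(264.3,246),zt),onz(w,(395,246),zt); m=(l+r)/2
nk=onz(w,(329.2,189.5),.203); hb=onz(w,(329,192.5),.207); hf=onz(w,(329,200.5),.2)
th=np.radians(-3.5); x=np.array([np.cos(th),np.sin(th)]); y=np.array([-x[1],x[0]])
print("yaw",np.degrees(np.arctan2(-(l-r)[0],(l-r)[1])),m.round(4),nk.round(4),"lateral",((nk-m)[:2]@y*1000).round(2),((nk-t)[:2]@y*1000).round(2),"fwd head back",((hb-m)[:2]@x*1000).round(1),"head front",((hf-m)[:2]@x*1000).round(1))
a,b=onz(w,(309,187),.225),onz(w,(347,187),.225);print("screen edge fwd",((a-m)[:2]@x*1000).round(1),((b-m)[:2]@x*1000).round(1)); st()
E
```

```text
yaw -3.5349435407178684 [0.6147 0.0096 0.2427] [0.635  0.0086 0.203 ] lateral 0.25 1.43 fwd head back 19.3 head front 13.9
screen edge fwd 24.3 24.3
t 21.95 tcp [0.587  0.0101 0.2138] yaw -93.54 tilt [-0.0006  0.0001] j [ 16.8  18.2  -4.7  -0.  -67.2  69.7] F [-0.5 -0.3 -1.9] M [-0.08  0.16  0.03] w 60.2 gf 30.0
```

Request:
arm_command(
  deltas=[
    [0,0,0,0.4,-0.05,0,1],
    [0,0,0,0.9,-0.05,0,1],
    [0,0,0,1.4,-0.05,0,1],
    [0,0,0,1.8,-0.05,0,1],
    [0,0,0,2.1,-0.05,0,1],
    [0,0,0,2.2,-0.05,0,1],
    [0,0,0,2.2,-0.05,0,1],
  ],
)

```text
time_s: 22.53
tcp_pos: [0.6096, 0.0093, 0.2137]
ee_rot: [[0.998, -0.062, -0.0], [-0.062, -0.998, -0.0], [-0.0, 0.0, -1.0]]
wrist_force: [0.5, -0.1, -3.5]
gripper_width: 0.685
gripper_force: 30.0
```

Request:
arm_command(
  deltas=[
    [0,0,0,0.05,0,0,1],
    [0,0,0,0.1,0,0,1],
    [0,0,0,0.15,0,0,1],
    [0,0,0,0.15,0,0,1],
  ],
)

```text
time_s: 22.87
tcp_pos: [0.6108, 0.0093, 0.214]
ee_rot: [[0.998, -0.062, 0.0], [-0.062, -0.998, 0.0], [0.0, -0.0, -1.0]]
wrist_force: [-2.0, -0.3, -2.7]
gripper_width: 0.684
gripper_force: 30.0
```

```bash
python3 -c "
from h import *
st()"
```

```text
t 22.8667 tcp [0.6108 0.0093 0.214 ] yaw -93.53 tilt [ 0.0001 -0.    ] j [ 16.   20.5  -1.2   0.  -68.3  70.4] F [-2.  -0.3 -2.7] M [-0.13  0.16 -0.  ] w 59.5 gf 30.0
```

Request:
arm_command(
  deltas=[
    [0,0,0,0.06,0,0,1],
    [0,0,0,0.06,0,0,1],
    [0,0,0,0.06,0,0.2,1],
    [0,0,0,0.06,0,0.4,1],
    [0,0,0,0.06,0,0.6,1],
    [0,0,0,0.06,0,0.8,1],
    [0,0,0,0.06,0,0.9,1],
    [0,0,0,0.06,0,0.9,1],
  ],
)

```text
time_s: 23.53
tcp_pos: [0.6109, 0.0091, 0.2044]
ee_rot: [[0.998, -0.062, -0.001], [-0.062, -0.998, -0.0], [-0.001, 0.0, -1.0]]
wrist_force: [-2.2, -0.0, -3.7]
gripper_width: 0.685
gripper_force: 30.0
```

```bash
python3 -c "
from h import *
st()"
```

```text
t 23.5333 tcp [0.6109 0.0091 0.2044] yaw -93.54 tilt [-0.0015  0.0003] j [ 16.   20.9  -2.   -0.  -67.2  70.5] F [-2.2 -0.  -3.7] M [-0.12  0.97 -0.05] w 59.6 gf 30.0
```

Request:
arm_command(
  deltas=[
    [0,0,0,0,0,0.2,1],
    [0,0,0,0,0,0.4,1],
    [0,0,0,0,0,0.6,1],
    [0,0,0,0,0,0.7,1],
    [0,0,0,0,0,0.8,1],
    [0,0,0,0,0,0.8,1],
  ],
)

```text
time_s: 24.03
tcp_pos: [0.6109, 0.0091, 0.1967]
ee_rot: [[0.998, -0.062, -0.001], [-0.062, -0.998, -0.0], [-0.001, 0.0, -1.0]]
wrist_force: [-4.5, 0.7, -0.9]
gripper_width: 0.685
gripper_force: 30.0
```

```bash
python3 -c "
from h import *
st()"
```

```text
t 24.0333 tcp [0.6109 0.0091 0.1967] yaw -93.53 tilt [-0.0012  0.0002] j [ 16.   21.2  -2.7  -0.  -66.2  70.5] F [-4.5  0.7 -0.9] M [-0.01  1.62 -0.05] w 59.6 gf 30.0
```

Fz is starting to lift toward zero, so it is nearly home. I lower the last millimetres gently.

Request:
arm_command(
  deltas=[
    [0,0,0,0,0,0.05,1],
    [0,0,0,0,0,0.1,1],
    [0,0,0,0,0,0.15,1],
    [0,0,0,0,0,0.2,1],
    [0,0,0,0,0,0.2,1],
  ],
)

```text
time_s: 24.45
tcp_pos: [0.6109, 0.0091, 0.1949]
ee_rot: [[0.998, -0.062, -0.001], [-0.062, -0.998, -0.0], [-0.001, 0.0, -1.0]]
wrist_force: [-5.0, -0.1, -0.0]
gripper_width: 0.686
gripper_force: 30.0
```

```bash
python3 -c "
from h import *
st()"
```

```text
t 24.45 tcp [0.6109 0.0091 0.1949] yaw -93.53 tilt [-0.001   0.0003] j [ 16.   21.3  -2.8  -0.  -65.9  70.5] F [-5.  -0.1 -0. ] M [-0.    1.59  0.01] w 59.7 gf 30.0
```

Request:
arm_command(
  deltas=[
    [0,0,0,0,0,0.05,1],
    [0,0,0,0,0,0.1,1],
    [0,0,0,0,0,0.15,1],
    [0,0,0,0,0,0.2,1],
    [0,0,0,0,0,0.2,1],
  ],
)

```text
time_s: 24.87
tcp_pos: [0.611, 0.0091, 0.1936]
ee_rot: [[0.998, -0.061, -0.001], [-0.061, -0.998, -0.0], [-0.001, 0.0, -1.0]]
wrist_force: [-6.3, 0.5, 1.8]
gripper_width: 0.685
gripper_force: 30.0
```

```bash
python3 -c "
from h import *
st()"
```

```text
t 24.8667 tcp [0.611  0.0091 0.1936] yaw -93.52 tilt [-0.0005  0.0003] j [ 16.   21.3  -3.    0.  -65.7  70.5] F [-6.3  0.5  1.8] M [0.   1.93 0.  ] w 59.6 gf 30.0
```

Request:
arm_command(
  deltas=[
    [0,0,0,0,0,0.05,1],
    [0,0,0,0,0,0.1,1],
    [0,0,0,0,0,0.1,1],
    [0,0,0,0,0,0.1,1],
  ],
)

```text
time_s: 25.2
tcp_pos: [0.611, 0.0091, 0.1934]
ee_rot: [[0.998, -0.061, 0.0], [-0.061, -0.998, -0.0], [0.0, 0.0, -1.0]]
wrist_force: [-7.2, 0.6, 4.9]
gripper_width: 0.684
gripper_force: 30.0
```

```bash
python3 -c "
from h import *
st()"
```

```text
t 25.2 tcp [0.611  0.0091 0.1934] yaw -93.51 tilt [0.0001 0.0004] j [ 16.   21.3  -3.    0.  -65.7  70.5] F [-7.2  0.6  4.9] M [ 0.1   2.19 -0.05] w 59.5 gf 30.0
```

Request:
arm_command(
  deltas=[
    [0,0,0,0,0,-0.1,1],
    [0,0,0,0,0,-0.1,-1],
    [0,0,0,0,0,-0.1,-1],
    [0,0,0,0,0,-0.1,-1],
    [0,0,0,0,0,-0.1,-1],
    [0,0,0,0,0,-0.1,-1],
    [0,0,0,0,0,-0.1,-1],
    [0,0,0,0,0,-0.1,-1],
  ],
)

```text
time_s: 25.87
tcp_pos: [0.6117, 0.0092, 0.193]
ee_rot: [[0.998, -0.061, 0.001], [-0.061, -0.998, 0.0], [0.001, -0.0, -1.0]]
wrist_force: [0.1, 0.3, -0.2]
gripper_width: 0.991
gripper_force: 0.0
```

Request:
arm_command(
  deltas=[
    [0,0,0,0,0,-1,-1],
    [0,0,0,0,0,-2.5,-1],
    [0,0,0,0,0,-4,-1],
    [0,0,0,0,0,-6,-1],
    [0,0,0,0,0,-8,-1],
    [0,0,0,0,0,-10,-1],
    [0,0,0,0,0,-11,-1],
    [0,0,0,0,0,-11,-1],
  ],
)

```text
time_s: 26.53
tcp_pos: [0.6127, 0.0092, 0.3066]
ee_rot: [[0.998, -0.061, 0.007], [-0.061, -0.998, 0.001], [0.007, -0.001, -1.0]]
wrist_force: [0.9, 0.0, -0.7]
gripper_width: 1.001
gripper_force: 0.0
```

```bash
python3 - <<'E'
from h import *
st()
c=cam('side'); g=c['p'].max(2).astype(int); d=cam('scene'); cv2.imwrite('pics/c12.png',c['p']); cv2.imwrite('pics/d12.png',d['p'])
p=proj(c,[.64,.0386,.223]); q=proj(c,[.64,.0386,.138]); print("pred back-left top/bottom side",p,q, "front-left", proj(c,[.583,.042,.223]),proj(c,[.583,.042,.138]))
for y in range(int(p[1])-10,int(q[1])+12,4): print(y,' '.join('%3d'%v for v in g[y,int(p[0])-16:int(p[0])+50:2]))
print("scene knob pred",proj(d,[.605,.0095,.245]), "tile", proj(d,[.585,.01,.18]))
u,v=proj(d,[.583,.01,.18]).astype(int); h=d['p'].max(2)
for y in range(v-40,v+34,4): print(y,' '.join('%3d'%t for t in h[y,u-34:u+36:2]))
E
```

```text
t 26.5333 tcp [0.6127 0.0092 0.3066] yaw -93.52 tilt [ 0.0066 -0.0013] j [ 16.   17.9   8.1   0.1 -79.8  70.5] F [ 0.9  0.  -0.7] M [-0.07  0.12  0.05] w 87.0 gf 0.0
pred back-left top/bottom side [243.20384488 222.74829616] [247.5139971  264.03487997] front-left [277.05972181 223.19600213] [279.40346389 264.56538274]
212 152 152 152 151 152 170 170 169 172 125  80  90  89  89  89  90  89  78   9   8   9  14  45  58  88  89  45 151 152 152 152 152 152
216 152 153 153 153 161 171 169 171 160  72  90  90  89  89  89  89  89  60  14  15  21  45  43  61  88  90  45 126 153 152 152 152 152
220 152 152 152 156 170 169 170 169  82  89  89  90  89  90  89  89  89  89  88  88  88  89  88  88  88  44  49 127 152 151 152 153 152
224 152 151 153 173 169 168 170 127  55  49  50  51  51  52  60  63  66  69  74  83  88  90  91  93  85  46  51 129 152 152 153 152 153
228 152 152 169 170 167 170 159  58  50  50  50  50  51  50  52  51  50  50  51  50  50  49  50  51  50  50  50 110 151 152 152 152 151
232 152 160 170 167 168 166  85  64  50  51  50  51  50  51  50  51  49  50  49  50  50  51  51  51 
[... 3508 characters left out ...]
  85  79  81  86  85  66  66  75  76  77  77  77  77  78  77  85  77  82  84  80  82  80  81  80  81  83  79  83  82  77  79
241  81  78  81  81  80  81  83  81  78  80  74  77  77  83  82  79  78  79  83  80  80  84  79  81  83  83  82  81  81  79  76  79  79  79  75
245  83  82  82  86  85  84  83  80  75  80  83  78  81  81  81  80  83  88  79  79  78  81  76  81  80  81  80  78  79  75  82  79  84  81  79
249  84  79  79  83  90  83  86  83  79  81  79  78  75  76  84  81  84  80  78  82  81  84  82  80  84  85  85  76  80  81  80  84 111 233 236
253  82  86  84  83  83  82  83  77  80  81  84  81  73  73  78  81  80  79  81  81  81  82  81  82  78  78  84 158 234 243 241 241 241 241 243
```

```bash
python3 - <<'E'
from h import *
st(); c=cam('side'); g=c['p'].max(2).astype(float); n=np.array([0,1.,0])
T=[];Bt=[]
for x in range(250,276,2):
    col=g[216:236,x]; i=np.argmax(col<70); T.append((x,216+i-(70-col[i])/(col[i-1]-col[i])))
for x in range(256,278,2):
    col=g[256:276,x]; i=np.argmax(np.abs(np.diff(col))>6); Bt.append((x,256.5+i))
F=[]
for y in range(228,262,3):
    r=g[y,268:300]; i=np.argmax(np.abs(r-50)>8); F.append((268+i-.5,y))
for nm,P in (("top",T),("front",F)):
    Q=np.array([onplane(c,u,[0,.04,0],n) for u in P]); k=np.polyfit(Q[:,0],Q[:,2],1) if nm!="front" else np.polyfit(Q[:,2],Q[:,0],1); print(nm,Q[0].round(4),Q[-1].round(4),"tilt deg",np.degrees(np.arctan(k[0])).round(2))
print([tuple(np.round(q,1)) for q in T],Bt)
s=cam('scene'); ctr=[sense()['joint_velocities']]; print(np.abs(ctr).max())
# bystanders: difference of first and present pictures
a=cv2.imread('pics/scene0.png').astype(int); d=np.abs(a-s['p'].astype(int)).max(2)>60; k,_,S,C=cv2.connectedComponentsWithStats(cv2.morphologyEx(d.astype(np.uint8),cv2.MORPH_OPEN,np.ones((3,3))))
print([tuple(v) for v in S[1:].tolist() if v[4]>15])
E
```

```text
t 26.6333 tcp [0.6111 0.0093 0.3026] yaw -93.54 tilt [-0.0005 -0.0006] j [ 16.   18.1   7.8  -0.  -79.7  70.5] F [ 0.4 -0.5  0.3] M [-0.15  0.19  0.03] w 87.2 gf 0.0
top [0.6285 0.04   0.2222] [0.5884 0.04   0.2194] tilt deg -25.41
front [0.5795 0.04   0.2124] [0.5844 0.04   0.1444] tilt deg -3.05
[(np.float64(250.0), np.float64(223.5)), (np.float64(252.0), np.float64(223.5)), (np.float64(254.0), np.float64(223.5)), (np.float64(256.0), np.float64(223.7)), (np.float64(258.0), np.float64(223.8)), (np.float64(260.0), np.float64(223.9)), (np.float64(262.0), np.float64(213.6)), (np.float64(264.0), np.float64(214.5)), (np.float64(266.0), np.float64(214.5)), (np.float64(268.0), np.float64(213.9)), (np.float64(270.0), np.float64(213.1)), (np.float64(272.0), np.float64(211.0)), (np.float64(274.0), np.float64(224.5))] [(256, np.float64(264.5)), (258, np.float64(264.5)), (260, np.float64(264.5)), (262, np.float64(263.5)), (264, np.float64(263.5)), (266, np.float64(264.5)), (268, np.float64(264.5)), (270, np.float64(264.5)), (272, np.float64(265.5)), (274, np.float64(264.5)), (276, np.float64(26
[... 712 characters left out ...]
7, 82), (398, 193, 7, 9, 39), (282, 197, 12, 6, 38), (255, 202, 5, 4, 19), (264, 204, 7, 4, 23), (268, 205, 19, 10, 104), (269, 216, 19, 15, 203), (374, 218, 5, 4, 17), (359, 228, 21, 20, 237), (345, 235, 12, 8, 72), (198, 293, 152, 187, 10320), (537, 302, 28, 21, 324), (256, 310, 26, 18, 383), (279, 325, 6, 4, 20), (246, 330, 16, 37, 307), (263, 358, 18, 14, 94), (477, 363, 9, 19, 106), (474, 394, 10, 24, 157), (391, 414, 7, 6, 30), (527, 417, 7, 3, 21), (471, 419, 15, 14, 157), (536, 418, 25, 12, 81), (395, 422, 75, 58, 2327), (375, 424, 19, 56, 529), (471, 434, 4, 19, 57), (569, 440, 15, 16, 118), (472, 454, 7, 21, 108), (507, 459, 13, 21, 140), (590, 469, 4, 5, 19), (596, 472, 9, 8, 47)]
```

```bash
python3 -c "
from station import finish_job
print(finish_job())"
```

```text
the job is handed in; nothing more can be done
None
```

I hung the sign on the free screw, slot pulled down to its stop and tilted about 3°, with the tile turned to the bar face, and handed the job in at about 27 s; the station returned no verdict, I did not measure the bystanders' shifts, and one misjudged descent pressed the fingertips on the knob with about 77 N.

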